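Get the bench stone out from behind the mallet, glue and wax

ROBOT

A 7-joint arm with a two-finger parallel gripper is mounted at the origin on the work surface. World frame = base frame: x ahead of the robot, y to its left, z up, the work surface at z = 0. Lengths are in m, angles in rad, forces in N, time in s.
With the tool pointing down it reaches from about 0.4 to 0.85 m from the base axis. Payload 10.4 kg.
Tool frame: the origin (TCP) lies midway between the tips of the shut fingers; the grasp point (between the pads) lies manip.grip_depth behind it (manip.grip_depth is the distance from the TCP to the grasp point, in m); z points along the fingers, x is the direction in which the jaws open and shut, and the axes are right-handed (so a half turn about z gives the same grasp; the last joint's range is limited). The gripper opens to 85 mm and grips with 20 to 120 N. Pads are 22 mm wide; open, the fingers measure 114 mm over their backs; the gripper's body (76 mm by 85 mm) begins 54 mm behind the grasp point. The pads swing forward as they close: fully open they stand 13 mm farther back than shut.
Start: joints at [1.196, 0.332, -0.065, 1.46, 0.022, 1.35, -0.088], TCP at [0.215, -0.587, 0.231] pointing down, gripper open.
Joint ranges: [-2.6, 2.6], [-0.5, 2.12], [-1.47, 1.34], [0.16, 2.42], [-1.27, 4.41], [0.06, 2.06], [-2.6, 2.6]. Speed limits (rad/s): [2.22, 2.22, 2.79, 2.79, 3.14, 3.14, 3.14].

INTERFACE

Orientations are given as a unit quaternion [x, y, z, w].
In Python, from workcell import manip gives the robot as it stands. The module is installed in compiled form; this text tells all that it offers.
- The arm moves only by the tool send_rows, never from a script. Its argument "steps" is a list of rows, each a list of 2 entries, a list of its own where there are three numbers: the shift along the tool's x, y, z in m, then the turn about the tool's z in rad. In form: [[[x, y, z], spin], ...]. A call has exactly 8 rows; each row is the pose to reach, as a shift and turn from the pose commanded when the call began, along the tool's axes at that moment; what a row does not reach only later rows make up. A row lasts 1/8 s, in which the tool goes at most 62.5 mm and 10.7 degrees, less where a joint would pass 70% of its speed; a pose out of reach is approached as far as the arm can. A call with a gripper value outside its range is refused whole. "hand" is the opening, from 0 (shut) to 1 (fully open), set as the call begins (left out, the last holds). The fingers move at their own pace and stop on an object; "force" is the grip in N (left out, the last holds). Time passes only in rows, so rows that repeat a pose let the fingers close, or fill a call up. It gives the time, the measured TCP pose, the force and the opening at its end, in the units of the state.
- manip.get_obs(): the state, without advancing time (a new reading comes with each control period).
- manip.camera(name): name is "side" or "top"; returns (picture, depth): 384x512x3 uint8, red, green, blue; 384x512 float32, m along the optical axis (not along the pixel's ray), 0 where there is no reading.
- manip.camera_info(name): a dict with "intrinsics" (3x3 intrinsics, pixels), "pose" (4x4, takes a point from camera to world coordinates). Camera axes: x right, y up, looking along -z (the intrinsics and any distortion apply to the point x, -y, -z); pixel columns grow to the right and rows downward; lengths in m; the calibration is good to about 2 mm. A picture is of the moment at which its call begins. camera_info takes no time and is no camera call.
- manip.hand_in(): hands the job in, once; it reports no verdict.
The state is a dict: "clock": time; "joint_pos": joint angles; "joint_velocities": joint speeds; "tau": joint torques, N m; "position": TCP position; "ee_rot": TCP orientation; "ft_force": force on the tool from outside, world axes, zero at the start; "torque": the same for the moment, N m; "grip_width": opening from 0.0 (shut) to 1.0 (fully open).
Only numpy, scipy, OpenCV 4.12 (cv2) and the standard library are available. Lean on these libraries where they do the work, as an engineer would, in place of code of your own. Each camera call takes 0.05 s, during which the arm holds its last target.

TASK

Set up the bench stone for honing: first move the mallet, the glue bottle and the wax tin that stand in front of it in the tray over onto the rubber mat, then lay the stone gently on the stone holder, squarely between its two end blocks, and after that put the mallet, bottle and tin back in the tray, each upright in the spot where it stood before. Do not tip any of them over, and leave the gouge and the carved panel alone.

Things in the scene. Friction and masses are not known exactly. Their poses are not given: they have to be found in the camera images.
- mallet: turned wooden carver's mallet standing on its head, handle up, 206 mm tall; dark head tapering from 74 mm diameter at the bottom to 60 mm at 92 mm up, then a paler round handle, 28 mm diameter between 145 and 185 mm up (grip it there); about 0.42 kg. Origin: centre of the underside, z up the handle
- glue: upright white round glue bottle, 60 mm diameter up to 88 mm, then a shoulder and a thin grey nozzle (up to 24 mm diameter), 118 mm tall; about 0.25 kg. Origin: centre of the underside, z up
- tin: upright plain metal wax tin, a cylinder 61 mm in diameter and 81 mm tall with a flat lid; about 0.26 kg. Origin: centre of the underside, z up
- stone: grey rectangular bench stone (sharpening stone) 200 x 50 x 25 mm lying flat in the tray behind the other three, too close behind them for fingers; its long side is its y axis, 50 mm along x, 25 mm high; about 0.58 kg. Origin: centre of the underside, z up
- tray: shallow plywood tray fixed on the bench, 206 mm (its x, away from the robot) by 296 mm (its y), walls 8 mm thick and 30 mm high, floor 8 mm thick. The mallet, bottle and tin stand in a row along its y, about 82 mm apart, in any order; the stone lies behind them along y, about 38 mm from the far wall (the +x wall). Origin: centre of the underside, on the bench
- holder: stone holder fixed on the bench: hardwood base 276 mm (its x) by 84 mm (its y), top face 18 mm above the bench, with an end block 84 mm wide and 12 mm high above that face at each end; 216 mm free between the blocks along x, open at the long sides. The stone belongs flat on the top face between the blocks, its long side along the holder's x, either way round. Origin: centre of the underside, on the bench; it may be on either side of the tray
- mat: black rubber mat fixed on the bench, 310 mm (its x) by 160 mm (its y), 3 mm thick; on the other side of the tray from the holder. Origin: centre of the underside, on the bench
- gouge: carving gouge lying on the bench beyond the tray, 28 mm thick octagonal wooden handle and steel blade, 263 mm long along its x; leave alone. Origin: on the bench, at the middle of its length
- panel: flat carved wooden panel with a rosette, 90 x 130 mm and about 30 mm high, lying beyond the tray; leave alone. Origin: centre of the underside
Mind the look-alikes: they are no part of the job. What is shaped like the tin but orange or yellow is not meant.

How it is judged:
By the outcome, as a careful person would: the job done as asked, in the order asked, and still so for the second after the job is handed in, with the robot touching nothing.
It also fails if it takes over 138 s, if anything falls off the work surface, if the arm or the gripper's body presses on something with over 40 N, if the wrist force passes 120 N, or if a joint passes its speed limit or range.

## Working session

There is one attempt and no reset: what is moved stays moved. The work goes in short steps, Python scripts to look and compute and a tool call to move; the robot and the scene stay as the last step left them, time stands still between calls to the robot, and variables do not carry over. Pictures are saved under pics/ and viewed, and the job is handed in when it is done.

Besides the shell and the picture viewer there is one more tool, called after ">>>" as a command line: name --argument value ..., lists and objects as JSON in quotes. send_rows: Moves the arm, as the interface text tells. Its arguments: {"type":"object","properties":{"steps":{"type":"array"},"hand":{"type":"number"},"force":{"type":"number"}},"required":["steps"]}

```bash
mkdir -p pics; ls; python3 - <<'E'
from workcell import manip
import cv2,numpy as np
print(manip.get_obs()); print(manip.grip_depth)
for n in("top","side"):
    i=manip.camera_info(n);print(n,i)
    p,d=manip.camera(n);cv2.imwrite(f"pics/{n}0.png",p[:,:,::-1]);np.save(f"pics/{n}0.npy",d);print(d.min(),d.max())
E
```

```text
pics
{'clock': 0.0, 'joint_pos': array([ 1.19642277,  0.33287201, -0.06464177,  1.46089504,  0.02162139,
        1.34988685, -0.08849747]), 'joint_velocities': array([ 0.001438  ,  0.00098536,  0.00042283,  0.00150866, -0.00014261,
       -0.00114279,  0.00085337]), 'tau': array([-9.72427370e-04, -6.25444579e+01,  4.85888659e-02, -3.91603732e+01,
        1.61546742e-02,  1.00421111e-02, -1.69531514e-06]), 'position': array([ 0.21518886, -0.58641527,  0.23053779]), 'ee_rot': array([ 8.19919682e-01, -5.72478164e-01, -5.87352500e-04, -3.48472341e-04]), 'ft_force': array([ 0.49788253, -0.07509124, -1.31995174]), 'torque': array([ 0.0009927 ,  0.00136456, -0.05378459]), 'grip_width': 1.003236434159259}
0.0187
top {'intrinsics': array([[398.74201228,   0.        , 262.9343861 ],
       [  0.        , 398.74201228, 200.08103019],
       [  0.        ,   0.        ,   1.        ]]), 'pose': array([[-0.03014767,  0.9801035 , -0.19618422,  0.38572977],
       [-0.9995086 , -0.02787482,  0.01433678,  0.00566873],
       [ 0.00858293,  0.19652004,  0.98046224,  0.94379903],
       [ 0.        ,  0.        ,  0.        ,  1.        ]])}
0.0 1.9439169
side {'intrinsics': array([[489.0218912 ,   0.        , 261.49247166],
       [  0.        , 489.0218912 , 188.14107696],
       [  0.        ,   0.        ,   1.        ]]), 'pose': array([[ 0.99544018,  0.07844651, -0.05426781,  0.51760352],
       [-0.09528758,  0.79169943, -0.60343375, -0.62723669],
       [-0.00437348,  0.60585325,  0.7955644 ,  0.83806932],
       [ 0.        ,  0.        ,  0.        ,  1.        ]])}
0.0 2.8453128
```

View pics/top0.png

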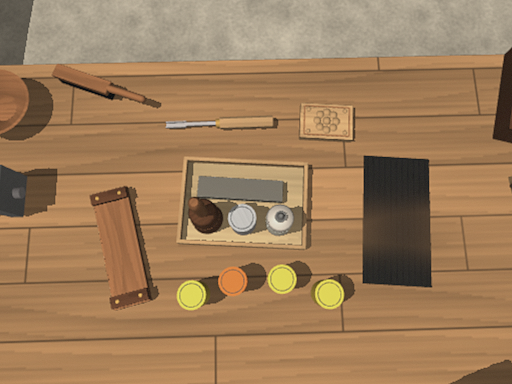

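View pics/side0.png

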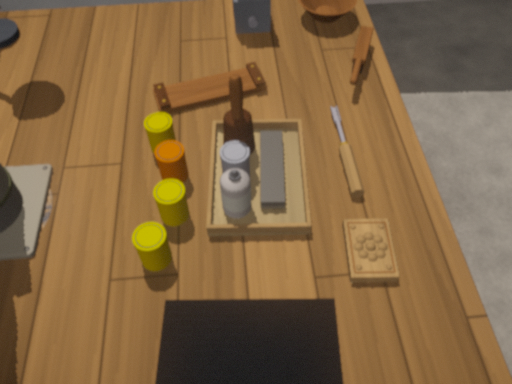

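The top view shows the tray at about (245,203). In it are the mallet (206,215), the plain metal tin (242,218), the glue bottle (280,219) and the stone (241,188). The holder is at (122,247) and the mat at (397,221).

Things that could be taken for the tin are the yellow tins at (191,295), (282,279) and (329,293), and the orange tin at (232,281). I choose the grey metal tin at (242,218), and will check it in a crop.

```bash
cat > h.py <<'E'
from workcell import manip
import cv2,numpy as np
def grab(n,name=None):
    p,d=manip.camera(n)
    if name: cv2.imwrite(f"pics/{name}.png",p[:,:,::-1]); np.save(f"pics/{name}.npy",d)
    return p,d
def cam(n):
    i=manip.camera_info(n); return i["intrinsics"],i["pose"]
def cloud(n,d):
    K,T=cam(n); v,u=np.mgrid[:d.shape[0],:d.shape[1]]
    P=np.stack([(u-K[0,2])/K[0,0]*d,-(v-K[1,2])/K[1,1]*d,-d],-1)
    W=P@T[:3,:3].T+T[:3,3]; W[d<=0]=np.nan; return W
def plane(n,u,v,z):
    K,T=cam(n); r=T[:3,:3]@np.array([(u-K[0,2])/K[0,0],-(v-K[1,2])/K[1,1],-1]); c=T[:3,3]
    return c+r*(z-c[2])/r[2]
def circ(P): # algebraic circle fit
    A=np.c_[2*P[:,:2],np.ones(len(P))]; s=np.linalg.lstsq(A,(P[:,:2]**2).sum(1),rcond=None)[0]
    return s[:2],np.sqrt(s[2]+s[0]**2+s[1]**2)
E
python3 - <<'E'
from h import *
for n in("top","side"):
    p=cv2.imread(f"pics/{n}0.png");
    c=p[150:255,170:320] if n=="top" else p[60:250,190:320]
    cv2.imwrite(f"pics/crop_{n}.png",cv2.resize(c,None,fx=4 if n=="top" else 3,fy=4 if n=="top" else 3,interpolation=cv2.INTER_CUBIC))
    W=cloud(n,np.load(f"pics/{n}0.npy"))
    if n=="top":
        for u,v in [(206,200),(242,218),(280,217),(241,188),(100,300),(345,200),(397,221),(122,247),(110,195),(327,122),(245,123),(200,240)]: print(u,v,W[v,u].round(3))
        np.set_printoptions(linewidth=200)
        z=W[...,2]
        print("bench z",np.nanmedian(z[320:340,100:300]))
E
```

```text
206 200 [0.558 0.116 0.102]
242 218 [0.519 0.04  0.085]
280 217 [ 0.512 -0.041  0.127]
241 188 [0.599 0.043 0.031]
100 300 [ 0.352  0.372 -0.001]
345 200 [ 0.569 -0.207 -0.001]
397 221 [ 0.514 -0.327  0.002]
122 247 [0.47  0.322 0.014]
110 195 [0.591 0.349 0.031]
327 122 [ 0.759 -0.17   0.028]
245 123 [0.762 0.03  0.028]
200 240 [0.482 0.143 0.006]
bench z -0.0005416060728580252
```

View pics/crop_top.png

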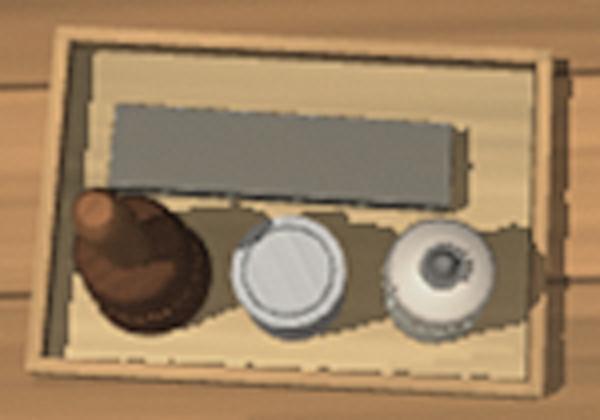

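View pics/crop_side.png

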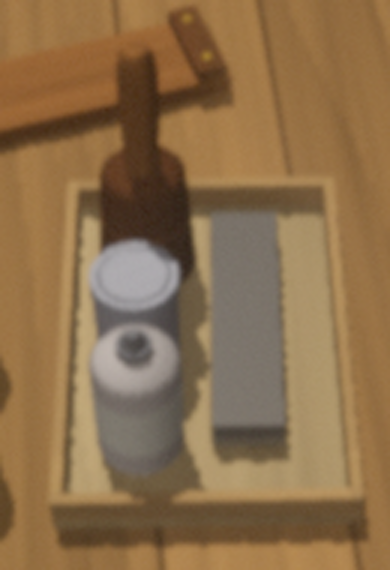

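The crops confirm the choice. The plain metal tin is in the middle of the tray, the mallet is on the +y side, the glue bottle is on the -y side, and the stone lies behind them, turned slightly.

```bash
cat > m.py <<'E'
from h import *
def rect(P):
    r=cv2.minAreaRect((P[:,:2]*1000).astype(np.float32)); b=cv2.boxPoints(r)
    e=[b[1]-b[0],b[2]-b[1]]; L=max(e,key=np.linalg.norm); s=min(e,key=np.linalg.norm)
    return np.array(r[0]).round(1),np.linalg.norm(L).round(1),np.linalg.norm(s).round(1),np.degrees(np.arctan2(L[1],L[0])).round(1)%180
def biggest(m):
    n,l,s,_=cv2.connectedComponentsWithStats(m.astype(np.uint8)); return l==1+np.argmax(s[1:,4])
if __name__=="__main__":
  for n in("top","side"):
    W=cloud(n,np.load(f"pics/{n}0.npy")); p=cv2.imread(f"pics/{n}0.png"); x,y,z=W[...,0],W[...,1],W[...,2]
    hsv=cv2.cvtColor(p,cv2.COLOR_BGR2HSV)
    def box(x0,x1,y0,y1,z0,z1): return (x>x0)&(x<x1)&(y>y0)&(y<y1)&(z>z0)&(z<z1)
    print(n)
    m=biggest(box(.55,.66,-.08,.16,.026,.040)&(hsv[...,1]<60)); print("stone",rect(W[m]),np.median(z[m]).round(4))
    m=box(.40,.70,-.16,.22,.022,.04)&(hsv[...,1]>60); print("tray rim",rect(W[biggest(m)]))
    m=biggest(box(.46,.58,0.0,.075,.078,.095)); print("tin",rect(W[m]),circ(W[m][:]),W[m][:,:3].mean(0).round(4))
    m=biggest(box(.46,.58,-.09,-.005,.05,.14));P=W[m]; 
    for a,b in[(.115,.135),(.05,.085),(.085,.1)]:
        q=P[(P[:,2]>a)&(P[:,2]<b)]; print("glue",a,len(q),rect(q),circ(q))
    m=biggest(box(.44,.6,.08,.19,.05,.23));P=W[m]
    for a,b in[(.205,.22),(.15,.195),(.04,.095),(.095,.105)]:
        q=P[(P[:,2]>a)&(P[:,2]<b)]; print("mallet",a,len(q),q.mean(0).round(4),circ(q),rect(q))
    m=biggest(box(.3,.65,.22,.45,.007,.045)); print("holder",rect(W[m]),np.median(z[m]))
    m=biggest(box(.3,.65,.22,.45,.0245,.045)); print("blk",rect(W[m]),np.median(z[m]))
    m=biggest(box(.3,.65,.22,.45,.010,.024)); print("base",rect(W[m]),np.median(z[m]))
    m=biggest((hsv[...,2]<70)&(y<-.2)&(abs(z)<.02)&(x>.3)); print("mat",rect(W[m]))
E
python3 m.py
```

```text
top
stone (array([597.5,  45.8]), np.float32(198.0), np.float32(50.9), np.float32(84.9)) 0.0325
tray rim (array([566.3,  39.9]), np.float32(296.5), np.float32(206.6), np.float32(85.6))
tin (array([519.3,  40.9]), np.float32(61.0), np.float32(58.8), np.float32(179.5)) (array([0.51901319, 0.04128931]), np.float64(0.02175004441239798)) [0.5188 0.0413 0.0882]
glue 0.115 90 (array([515.5, -41. ]), np.float32(23.0), np.float32(21.2), np.float32(159.1)) (array([ 0.51547478, -0.04106208]), np.float64(0.008187685370948012))
glue 0.05 54 (array([496.7, -34. ]), np.float32(56.8), np.float32(20.5), np.float32(70.8)) (array([ 0.51534634, -0.04075755]), np.float64(0.029827810789876452))
glue 0.085 107 (array([514.6, -41. ]), np.float32(58.2), np.float32(58.0), np.float32(87.3)) (array([ 0.51535469, -0.04046298]), np.float64(0.028478117374096536))
mallet 0.205 128 [0.5308 0.1251 0.2108] (array([0.53137817, 0.12548157]), np.float64(0.008482588488443568)) (array([531.5, 125.7]), np.float32(23.1), np.float32(22.5), np.float32(44.8))
mallet 0.15 72 [0.5234 0.1192 0.1746] (array([0.53179296, 0.12589291]
[... 2180 characters left out ...]
, np.float64(0.031955539925055995)) (array([533.4, 107.4]), np.float32(66.4), np.float32(36.6), np.float32(177.3))
mallet 0.095 185 [0.5347 0.1078 0.101 ] (array([0.53419554, 0.1227937 ]), np.float64(0.026853078181740854)) (array([533.9, 117.9]), np.float32(60.4), np.float32(50.4), np.float32(0.1))
holder (array([474.5, 325.5]), np.float32(275.8), np.float32(91.0), np.float32(13.7)) 0.017668549580929782
blk (array([357. , 296.6]), np.float32(85.9), np.float32(25.6), np.float32(103.5)) 0.0290064278575487
base (array([474.6, 325.5]), np.float32(276.1), np.float32(89.6), np.float32(13.2)) 0.017190286228584206
mat (array([ 521.7, -320.1]), np.float32(307.7), np.float32(149.2), np.float32(174.6))
```

```bash
cat > g.py <<'E'
from h import *
import sys
# usage: g.py x y z yawdeg (yaw of tool x in world)
o=manip.get_obs(); q=o["ee_rot"]
from scipy.spatial.transform import Rotation as R
M=R.from_quat(q).as_matrix(); yaw=np.degrees(np.arctan2(M[1,0],M[0,0]))
print("t",round(o["clock"],2),"pos",o["position"].round(4),"yaw",yaw.round(2),"tilt",np.degrees(np.arccos(-M[2,2])).round(2),"F",o["ft_force"].round(1),"grip",round(o["grip_width"],3),"q",o["joint_pos"].round(2))
a=sys.argv[1:]
if a:
    t=np.array(list(map(float,a[:3]))); d=M.T@(t-o["position"]); s=-np.radians((float(a[3])-yaw+180)%360-180)
    print("shift",d.round(4),"spin",s.round(4))
E
python3 g.py .517 -.0415 .2 -4.9
```

```text
t 0.1 pos [ 0.2153 -0.5864  0.2306] yaw -69.84 tilt 0.07 F [-0.4 -0.6  0.8] grip 1.0 q [ 1.2   0.33 -0.06  1.46  0.02  1.35 -0.09]
shift [-0.4075 -0.4711  0.0311] spin -1.1334
```

>>> send_rows --steps '[[[-0.03,-0.035,0],-0.1],[[-0.09,-0.105,0],-0.27],[[-0.155,-0.18,0],-0.45],[[-0.22,-0.255,0.01],-0.63],[[-0.285,-0.33,0.02],-0.81],[[-0.345,-0.4,0.025],-0.97],[[-0.39,-0.45,0.03],-1.09],[[-0.4075,-0.471,0.031],-1.133]]' --hand 1 --force 40

```text
clock: 1.1
position: [0.4499, -0.1626, 0.2094]
ee_rot: [0.999, -0.042, 0.0, 0.0]
ft_force: [0.5, 0.6, -0.0]
grip_width: 1.001
```

```bash
python3 g.py .517 -.0415 .2 -4.9; python3 -c "
from h import *
grab('side','side1'); grab('top','top1')"; python3 g.py .517 -.0415 .058 -4.9
```

```text
t 1.1 pos [ 0.4499 -0.1626  0.2094] yaw -4.8 tilt 0.02 F [ 0.5  0.6 -0. ] grip 1.001 q [ 0.77  0.05 -0.53  1.84  0.03  1.25  0.15]
shift [ 0.0567 -0.1263  0.0094] spin 0.0018
t 1.2 pos [ 0.4519 -0.1575  0.2094] yaw -4.3 tilt 0.12 F [-0.4 -0.5 -0.2] grip 1.002 q [ 0.77  0.06 -0.54  1.84  0.03  1.25  0.15]
shift [ 0.0561 -0.1203  0.1517] spin 0.0104
```

View pics/side1.png

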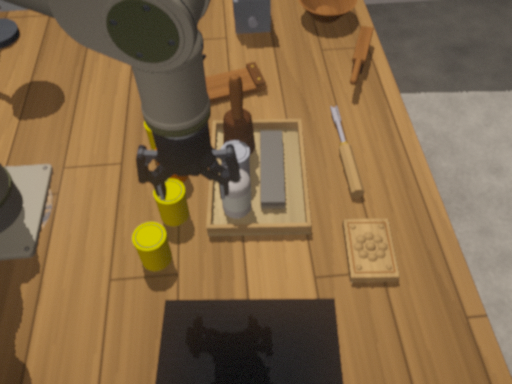

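View pics/top1.png

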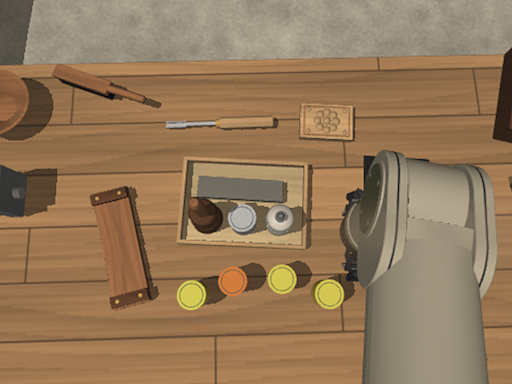

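The side view shows the open gripper at about (185,165), still short of the glue bottle. Nothing has been disturbed.

>>> send_rows --steps '[[[0.015,-0.03,0],0],[[0.03,-0.06,0],0],[[0.045,-0.09,0],0.005],[[0.053,-0.112,0.01],0.01],[[0.056,-0.12,0.03],0.01],[[0.056,-0.12,0.05],0.01],[[0.056,-0.12,0.07],0.01],[[0.056,-0.12,0.07],0.01]]'

```text
clock: 2.2
position: [0.5144, -0.0497, 0.1382]
ee_rot: [0.999, -0.048, -0.002, -0.0]
ft_force: [-0.5, 0.1, 0.7]
grip_width: 1.003
```

```bash
python3 -c "
from h import *
p,d=grab('side','side2'); cv2.imwrite('pics/side2c.png',cv2.resize(p[80:260,150:330,::-1],None,fx=3,fy=3))"; python3 g.py .517 -.0415 .058 -4.9
```

```text
t 2.25 pos [ 0.5152 -0.0497  0.1394] yaw -5.5 tilt 0.07 F [ 0.6 -0.3 -0. ] grip 1.002 q [ 0.58  0.23 -0.64  1.83  0.15  1.13 -0.21]
shift [ 0.0011 -0.0083  0.0814] spin -0.0104
```

View pics/side2c.png

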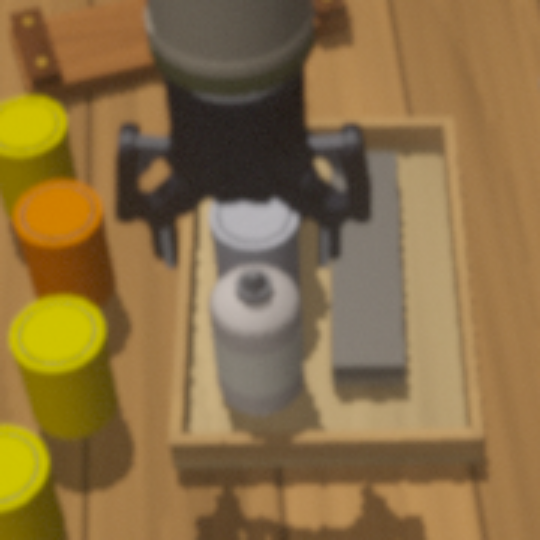

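```bash
python3 - <<'E'
from h import *
W=cloud("side",np.load("pics/side2.npy"))
for (u,v) in [(260,163),(261,165),(206,163),(205,165),(260,160),(206,160)]: print(u,v,W[v,u].round(4))
x,y,z=W[...,0],W[...,1],W[...,2]
v,u=np.mgrid[:384,:512]
for a,b in[(195,215),(250,268)]:
    m=(u>a)&(u<b)&(v<172)&(v>140)&(y>-.1)&(y<-.02)&(z>.14)
    P=W[m]; print(len(P),P.min(0).round(4),P.max(0).round(4)); q=P[P[:,2]<P[:,2].min()+.012]; print(q.mean(0).round(4),q.min(0).round(4),q.max(0).round(4))
E
```

```text
260 163 [ 0.5663 -0.0592  0.1643]
261 165 [ 0.5678 -0.0625  0.1624]
206 163 [ 0.47   -0.0563  0.1721]
205 165 [ 0.4677 -0.0569  0.1676]
260 160 [ 0.5661 -0.0623  0.1762]
206 160 [ 0.4708 -0.0571  0.1812]
351 [ 0.4548 -0.0664  0.1481] [ 0.489  -0.0336  0.2351]
[ 0.4711 -0.0486  0.1557] [ 0.4617 -0.057   0.1481] [ 0.4748 -0.0365  0.16  ]
324 [ 0.5501 -0.0715  0.155 ] [ 0.5781 -0.0438  0.2312]
[ 0.5642 -0.0639  0.1613] [ 0.5583 -0.0679  0.155 ] [ 0.5715 -0.0592  0.1664]
```

>>> send_rows --steps '[[[0.0,-0.006,0],-0.01],[[0.0,-0.0085,0.01],-0.01],[[0.0,-0.0085,0.03],-0.01],[[0.0,-0.0085,0.05],-0.01],[[0.0,-0.0085,0.07],-0.01],[[0.0,-0.0085,0.079],-0.01],[[0.0,-0.0085,0.081],-0.01],[[0.0,-0.0085,0.081],-0.01]]'

```text
clock: 3.25
position: [0.5168, -0.0412, 0.0591]
ee_rot: [0.999, -0.043, 0.0, 0.0]
ft_force: [0.2, 0.3, -0.0]
grip_width: 0.999
```

```bash
python3 g.py .516 -.0412 .058 -4.9
```

```text
t 3.25 pos [ 0.5168 -0.0412  0.0591] yaw -4.92 tilt 0.05 F [ 0.2  0.3 -0. ] grip 0.999 q [ 0.54  0.34 -0.62  1.9   0.23  0.97 -0.28]
shift [-0.0008  0.0001  0.0011] spin -0.0004
```

Next I close on the bottle, with moderate force.

>>> send_rows --steps '[[[0,0,0],0],[[0,0,0],0],[[0,0,0],0],[[0,0,0],0],[[0,0,0],0],[[0,0,0],0],[[0,0,0],0],[[0,0,0],0]]' --hand 0.3 --force 40

```text
clock: 4.25
position: [0.5168, -0.0413, 0.0594]
ee_rot: [0.999, -0.043, 0.0, 0.0]
ft_force: [-2.2, 0.4, 5.6]
grip_width: 0.687
```

```bash
python3 -c "
from h import *
p,d=grab('side','side3'); cv2.imwrite('pics/side3c.png',cv2.resize(p[80:260,150:330,::-1],None,fx=3,fy=3))"; python3 g.py .41 -.324 .155 -4.9
```

```text
t 4.3 pos [ 0.5168 -0.0413  0.0594] yaw -4.93 tilt 0.06 F [-3.  -0.1  5.6] grip 0.688 q [ 0.54  0.34 -0.62  1.9   0.23  0.98 -0.28]
shift [-0.082   0.2909 -0.0955] spin -0.0005
```

View pics/side3c.png

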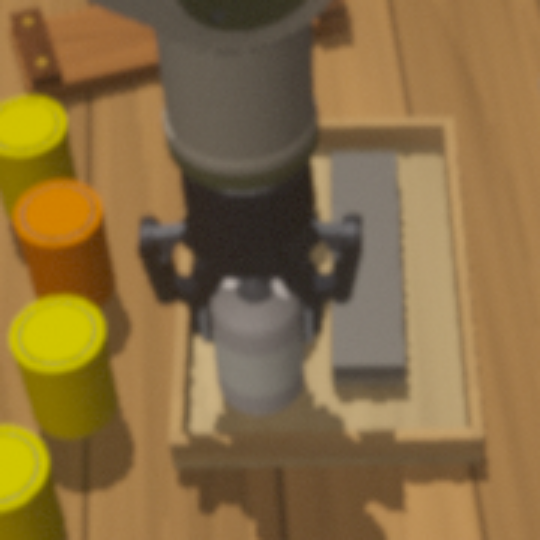

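The grip is good: 0.687 of 85 mm is about 58 mm, against a 60 mm bottle. Next I lift it and carry it to the near end of the mat.

>>> send_rows --steps '[[[0,0,-0.02],0],[[0,0,-0.055],0],[[0,0,-0.085],0],[[-0.005,0.02,-0.095],0],[[-0.017,0.06,-0.095],0],[[-0.03,0.105,-0.095],0],[[-0.042,0.15,-0.095],0],[[-0.054,0.19,-0.095],0]]'

```text
clock: 5.3
position: [0.4454, -0.2275, 0.1538]
ee_rot: [0.999, -0.043, 0.0, 0.0]
ft_force: [0.8, -0.3, -2.1]
grip_width: 0.688
```

```bash
python3 g.py .41 -.324 .056 -4.9
```

```text
t 5.3 pos [ 0.4454 -0.2275  0.1538] yaw -4.96 tilt 0.03 F [ 0.8 -0.3 -2.1] grip 0.688 q [ 0.85  0.16 -0.51  1.86  0.08  1.14  0.23]
shift [-0.0269  0.0992  0.0978] spin -0.001
```

>>> send_rows --steps '[[[-0.012,0.045,0.01],0],[[-0.024,0.085,0.025],0],[[-0.027,0.099,0.05],0],[[-0.027,0.099,0.075],0],[[-0.027,0.099,0.09],0],[[-0.027,0.099,0.096],0],[[-0.027,0.099,0.0985],0],[[-0.027,0.099,0.0985],0]]'

```text
clock: 6.3
position: [0.4113, -0.3223, 0.0557]
ee_rot: [0.999, -0.043, 0.0, 0.0]
ft_force: [0.1, 0.7, -1.6]
grip_width: 0.687
```

>>> send_rows --steps '[[[0,0,0],0],[[0,0,0],0],[[0,0,0],0],[[0,0,0],0],[[0,0,0],0],[[0,0,-0.02],0],[[0,0,-0.06],0],[[0,0,-0.1],0]]' --hand 1

```text
clock: 7.3
position: [0.4107, -0.322, 0.1561]
ee_rot: [0.999, -0.043, -0.0, -0.0]
ft_force: [-0.3, -0.3, -0.9]
grip_width: 1.003
```

```bash
python3 -c "
from h import *
p,d=grab('side','side4')"; python3 g.py .5195 .041 .15 -4.9
```

```text
t 7.35 pos [ 0.4129 -0.3234  0.1617] yaw -4.91 tilt 0.39 F [ 3.1 -0.9  4.5] grip 0.999 q [ 0.97  0.19 -0.43  1.8   0.09  1.16  0.42]
shift [ 0.0749 -0.3722  0.0107] spin -0.0002
```

View pics/side4.png

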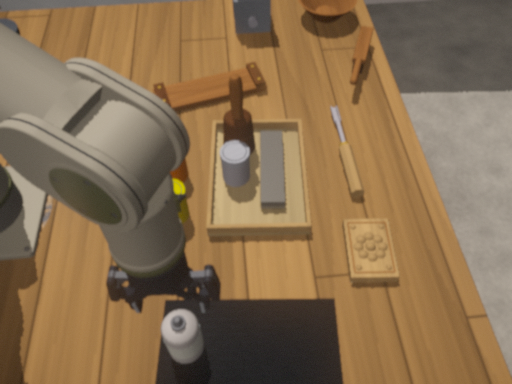

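The side view shows the glue bottle upright on the mat at about (183,335). The tray now holds the tin (236,163), the mallet and the stone. The tin is next.

>>> send_rows --steps '[[[0.006,-0.03,0],0],[[0.017,-0.085,0],0],[[0.029,-0.145,0],0],[[0.041,-0.205,0],0],[[0.053,-0.265,0],0],[[0.065,-0.32,0],0],[[0.073,-0.36,0.0],0],[[0.075,-0.372,0.011],0]]'

```text
clock: 8.35
position: [0.5183, 0.045, 0.1445]
ee_rot: [0.999, -0.041, 0.001, -0.001]
ft_force: [-0.8, -1.0, -1.2]
grip_width: 0.999
```

```bash
python3 g.py .5195 .041 .045 -4.9
```

```text
t 8.35 pos [0.5183 0.045  0.1445] yaw -4.71 tilt 0.12 F [-0.8 -1.  -1.2] grip 0.999 q [ 0.47  0.25 -0.72  1.82  0.18  1.14 -0.39]
shift [0.0014 0.004  0.0995] spin 0.0034
```

>>> send_rows --steps '[[[0.001,0.004,0],0],[[0.001,0.004,0.015],0],[[0.001,0.004,0.035],0],[[0.001,0.004,0.05],0],[[0.001,0.004,0.05],0],[[0.001,0.004,0.05],0],[[0.001,0.004,0.05],0],[[0.001,0.004,0.05],0]]'

```text
clock: 9.35
position: [0.5185, 0.0379, 0.0946]
ee_rot: [0.999, -0.043, 0.0, 0.0]
ft_force: [0.0, 0.5, 0.0]
grip_width: 0.998
```

```bash
python3 -c "
from h import *
p,d=grab('side','side5');  cv2.imwrite('pics/side5c.png',cv2.resize(p[80:260,150:330,::-1],None,fx=3,fy=3))"; python3 g.py .5195 .041 .045 -4.9
```

```text
t 9.4 pos [0.5184 0.0379 0.0945] yaw -4.93 tilt 0.04 F [0.3 0.1 0.4] grip 1.003 q [ 0.46  0.31 -0.7   1.87  0.23  1.05 -0.42]
shift [ 0.0008 -0.0032  0.0495] spin -0.0005
```

View pics/side5c.png

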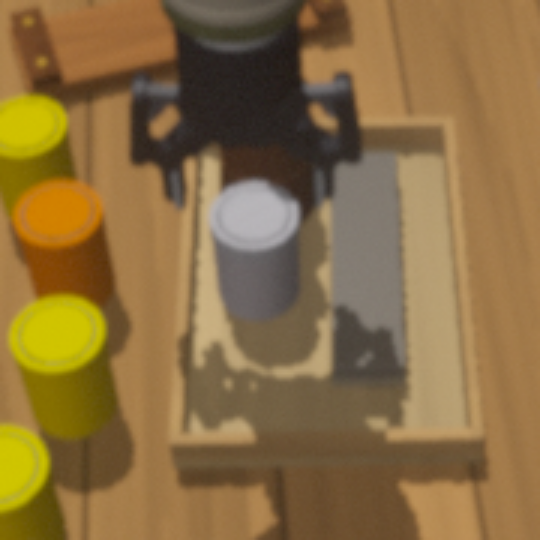

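>>> send_rows --steps '[[[0.001,-0.003,0.005],0],[[0.001,-0.003,0.02],0],[[0.001,-0.003,0.035],0],[[0.001,-0.003,0.045],0],[[0.001,-0.003,0.0495],0],[[0.001,-0.003,0.0495],0],[[0.001,-0.003,0.0495],0],[[0.001,-0.003,0.0495],0]]'

```text
clock: 10.4
position: [0.5197, 0.0408, 0.045]
ee_rot: [0.999, -0.043, 0.0, 0.0]
ft_force: [-0.4, -1.1, 0.0]
grip_width: 1.004
```

>>> send_rows --steps '[[[0,0,0],0],[[0,0,0],0],[[0,0,0],0],[[0,0,0],0],[[0,0,0],0],[[0,0,0],0],[[0,0,0],0],[[0,0,0],0]]' --hand 0.3

```text
clock: 11.4
position: [0.5197, 0.0408, 0.045]
ee_rot: [0.999, -0.043, 0.0, 0.0]
ft_force: [-1.1, -0.3, 5.2]
grip_width: 0.691
```

```bash
python3 g.py .52 -.324 .13 -4.9
```

```text
t 11.4 pos [0.5197 0.0408 0.045 ] yaw -4.93 tilt 0.03 F [-1.1 -0.3  5.2] grip 0.691 q [ 0.42  0.38 -0.68  1.9   0.29  0.96 -0.47]
shift [ 0.0317  0.3634 -0.0849] spin -0.0005
```

>>> send_rows --steps '[[[0,0,-0.02],0],[[0,0,-0.055],0],[[0.002,0.02,-0.08],0],[[0.006,0.065,-0.085],0],[[0.011,0.12,-0.085],0],[[0.016,0.175,-0.085],0],[[0.021,0.23,-0.085],0],[[0.025,0.275,-0.085],0]]'

```text
clock: 12.4
position: [0.5203, -0.2377, 0.1306]
ee_rot: [0.999, -0.044, 0.0, 0.0]
ft_force: [0.7, 0.6, -2.5]
grip_width: 0.692
```

```bash
python3 g.py .52 -.324 .041 -4.9
```

```text
t 12.4 pos [ 0.5203 -0.2377  0.1306] yaw -4.99 tilt 0.04 F [ 0.7  0.6 -2.5] grip 0.692 q [ 0.81  0.35 -0.55  1.7   0.2   1.15  0.11]
shift [0.0071 0.0859 0.0897] spin -0.0017
```

>>> send_rows --steps '[[[0.004,0.04,0.01],0],[[0.007,0.075,0.025],0],[[0.007,0.087,0.05],0],[[0.007,0.087,0.07],0],[[0.007,0.087,0.083],0],[[0.007,0.087,0.088],0],[[0.007,0.087,0.0895],0],[[0.007,0.087,0.0895],0]]'

```text
clock: 13.4
position: [0.5207, -0.3226, 0.0408]
ee_rot: [0.999, -0.043, 0.0, 0.0]
ft_force: [-0.1, -0.1, -3.7]
grip_width: 0.694
```

>>> send_rows --steps '[[[0,0,0],0],[[0,0,0],0],[[0,0,0],0],[[0,0,0],0],[[0,0,0],0],[[0,0,-0.03],0],[[0,0,-0.085],0],[[0,0,-0.14],0]]' --hand 1

```text
clock: 14.4
position: [0.52, -0.3224, 0.1816]
ee_rot: [0.999, -0.043, -0.0, -0.0]
ft_force: [0.6, -0.1, 1.6]
grip_width: 0.996
```

```bash
python3 -c "
from h import *
p,d=grab('side','side6')"; python3 g.py .532 .1255 .27 -4.9
```

```text
t 14.45 pos [ 0.523  -0.3236  0.19  ] yaw -4.92 tilt 0.56 F [ 1.9 -1.5  6.2] grip 1.002 q [ 0.89  0.38 -0.52  1.53  0.19  1.28  0.26]
shift [-0.0288 -0.4479 -0.0823] spin -0.0003
```

View pics/side6.png

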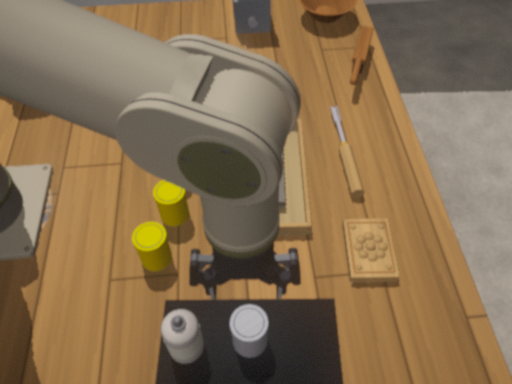

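The side view shows the glue bottle (183,335) and the tin (249,330) both upright on the mat. The mallet is next.

>>> send_rows --steps '[[[-0.002,-0.03,-0.03],0],[[-0.005,-0.085,-0.07],0],[[-0.009,-0.145,-0.07],0],[[-0.013,-0.205,-0.07],0],[[-0.016,-0.265,-0.07],0],[[-0.02,-0.325,-0.07],0],[[-0.024,-0.385,-0.07],0],[[-0.027,-0.435,-0.07],0]]'

```text
clock: 15.45
position: [0.5303, 0.1156, 0.2503]
ee_rot: [0.999, -0.042, 0.0, 0.0]
ft_force: [0.7, -0.2, 0.3]
grip_width: 1.001
```

>>> send_rows --steps '[[[0,-0.01,0],0],[[0,-0.01,0],0],[[0,-0.01,0],0],[[0,-0.01,0],0],[[0,-0.01,0],0],[[0,-0.01,0],0],[[0,-0.01,0],0],[[0,-0.01,0],0]]'

```text
clock: 16.45
position: [0.5316, 0.1231, 0.2501]
ee_rot: [0.999, -0.043, 0.0, 0.0]
ft_force: [-0.7, -0.7, -0.2]
grip_width: 1.003
```

```bash
python3 -c "
from h import *
p,d=grab('side','side7'); p,d=grab('top','top7')"; python3 g.py .5318 .125 .154 -4.9
```

```text
t 16.55 pos [0.5315 0.1231 0.2501] yaw -4.92 tilt 0.0 F [ 0.3  0.2 -0.1] grip 1.005 q [ 0.39  0.23 -0.81  1.61  0.17  1.37 -0.53]
shift [ 0.0001 -0.0019  0.0961] spin -0.0004
```

View pics/side7.png

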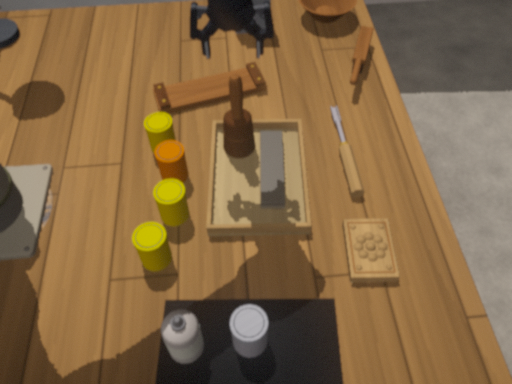

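View pics/top7.png

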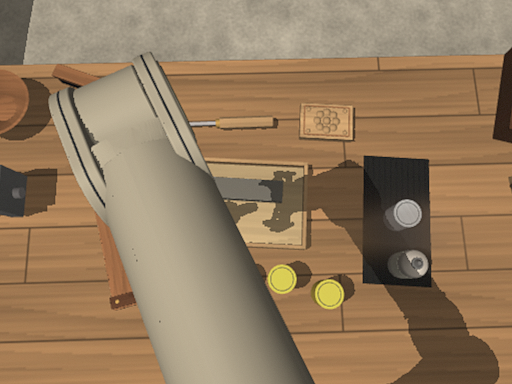

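>>> send_rows --steps '[[[0,-0.002,0.015],0],[[0,-0.002,0.035],0],[[0,-0.002,0.055],0],[[0,-0.002,0.075],0],[[0,-0.002,0.09],0],[[0,-0.002,0.096],0],[[0,-0.002,0.096],0],[[0,-0.002,0.096],0]]'

```text
clock: 17.55
position: [0.5321, 0.1252, 0.1548]
ee_rot: [0.999, -0.043, 0.001, -0.0]
ft_force: [0.3, 0.2, 0.4]
grip_width: 0.999
```

>>> send_rows --steps '[[[0,0,0],0],[[0,0,0],0],[[0,0,0],0],[[0,0,0],0],[[0,0,0],0],[[0,0,0],0],[[0,0,0],0],[[0,0,0],0]]' --hand 0.1 --force 50

```text
clock: 18.55
position: [0.532, 0.1251, 0.1544]
ee_rot: [0.999, -0.043, 0.0, -0.0]
ft_force: [0.9, -0.3, 4.9]
grip_width: 0.313
```

```bash
python3 g.py .625 -.324 .26 -4.9
```

```text
t 18.55 pos [0.532  0.1251 0.1544] yaw -4.93 tilt 0.04 F [ 0.9 -0.3  4.9] grip 0.313 q [ 0.36  0.32 -0.79  1.74  0.24  1.19 -0.58]
shift [ 0.1313  0.4395 -0.1056] spin -0.0005
```

>>> send_rows --steps '[[[0,0,-0.015],0],[[0,0,-0.045],0],[[0,0,-0.075],0],[[0.006,0.02,-0.09],0],[[0.018,0.06,-0.09],0],[[0.032,0.108,-0.09],0],[[0.046,0.155,-0.09],0],[[0.06,0.2,-0.09],0]]'

```text
clock: 19.55
position: [0.5739, -0.0809, 0.2443]
ee_rot: [0.999, -0.043, -0.001, -0.0]
ft_force: [-0.1, 1.0, -4.1]
grip_width: 0.316
```

>>> send_rows --steps '[[[0.014,0.048,0],0],[[0.028,0.096,0],0],[[0.042,0.142,0],0],[[0.056,0.185,0],0],[[0.066,0.22,0],0],[[0.071,0.236,0],0],[[0.071,0.2385,0.01],0],[[0.071,0.2385,0.03],0]]'

```text
clock: 20.55
position: [0.6251, -0.3213, 0.2138]
ee_rot: [0.999, -0.042, 0.001, -0.0]
ft_force: [-0.6, 0.8, -4.2]
grip_width: 0.314
```

```bash
python3 g.py .625 -.324 .1505 -4.9;  python3 -c "
from h import *
p,d=grab('side','side8')"
```

```text
t 20.55 pos [ 0.6251 -0.3213  0.2138] yaw -4.83 tilt 0.07 F [-0.6  0.8 -4.2] grip 0.314 q [ 0.77  0.57 -0.56  1.22  0.29  1.42  0.16]
shift [0.0001 0.0028 0.0633] spin 0.0013
```

View pics/side8.png

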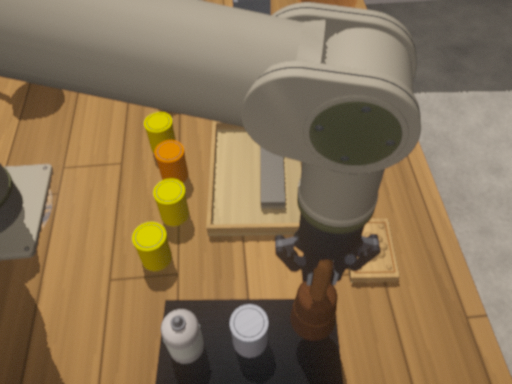

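The mallet is held upright above the far end of the mat. Next I lower and release it.

>>> send_rows --steps '[[[0,0.002,0.015],0],[[0,0.002,0.03],0],[[0,0.002,0.045],0],[[0,0.002,0.055],0],[[0,0.002,0.061],0],[[0,0.002,0.0635],0],[[0,0.002,0.0635],0],[[0,0.002,0.0635],0]]'

```text
clock: 21.6
position: [0.6247, -0.3251, 0.1511]
ee_rot: [0.999, -0.043, 0.0, 0.0]
ft_force: [-0.2, 0.1, -3.8]
grip_width: 0.315
```

>>> send_rows --steps '[[[0,0,0],0],[[0,0,0],0],[[0,0,0],0],[[0,0,0],0],[[0,0,0],0],[[0,0,-0.02],0],[[0,0,-0.06],0],[[0,0,-0.1],0]]' --hand 1

```text
clock: 22.6
position: [0.6245, -0.325, 0.2534]
ee_rot: [0.999, -0.043, 0.001, 0.0]
ft_force: [0.5, -0.5, 0.2]
grip_width: 1.0
```

```bash
python3 g.py .598 .0457 .15 -5.2
```

```text
t 22.6 pos [ 0.6245 -0.325   0.2534] yaw -4.93 tilt 0.06 F [ 0.5 -0.5  0.2] grip 1.0 q [ 0.76  0.56 -0.56  1.16  0.29  1.5   0.17]
shift [-0.0583 -0.3671  0.1033] spin 0.0048
```

>>> send_rows --steps '[[[-0.004,-0.025,0],0],[[-0.012,-0.075,0],0],[[-0.02,-0.13,0.0],0],[[-0.029,-0.185,0.02],0],[[-0.038,-0.24,0.05],0],[[-0.047,-0.295,0.08],0],[[-0.055,-0.345,0.12],0],[[-0.058,-0.367,0.15],0.005]]' --hand 0.75

```text
clock: 23.6
position: [0.5981, 0.0491, 0.1012]
ee_rot: [0.999, -0.044, 0.001, -0.0]
ft_force: [-0.0, -0.7, -0.4]
grip_width: 0.747
```

>>> send_rows --steps '[[[0,0,0],0],[[0,0,0],0],[[0,0,0],0],[[0,0,0.02],0],[[0,0,0.03],0],[[0,0,0.03],0],[[0,0,0.03],0],[[0,0,0.03],0]]'

```text
clock: 24.6
position: [0.5985, 0.0457, 0.0711]
ee_rot: [0.999, -0.045, 0.0, -0.0]
ft_force: [0.2, -0.1, -0.4]
grip_width: 0.747
```

```bash
python3 g.py .598 .0457 .03 -5.2;  python3 -c "
from h import *
p,d=grab('side','side9');cv2.imwrite('pics/side9c.png',cv2.resize(p[60:260,170:350,::-1],None,fx=3,fy=3))
W=cloud('side',d);np.save('pics/W9.npy',W)"
```

```text
t 24.6 pos [0.5985 0.0457 0.0711] yaw -5.21 tilt 0.04 F [ 0.2 -0.1 -0.4] grip 0.747 q [ 0.37  0.5  -0.67  1.68  0.35  1.08 -0.49]
shift [-0.0005  0.      0.0411] spin -0.0001
```

View pics/side9c.png

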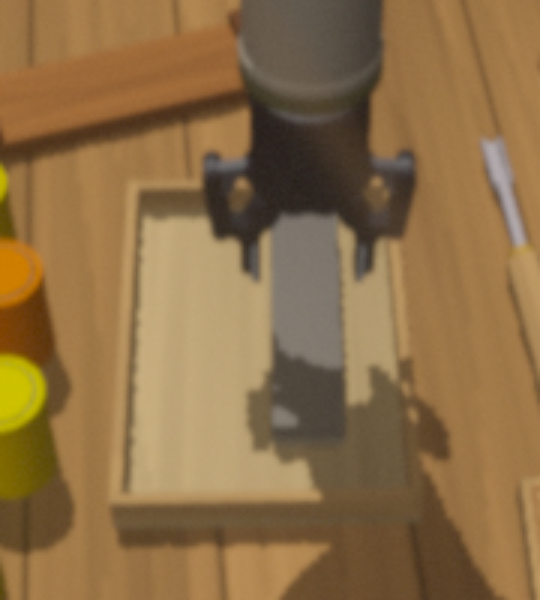

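View pics/side9.png

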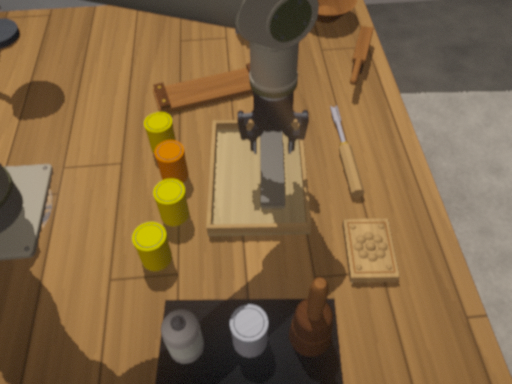

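```bash
python3 - <<'E'
from h import *
from m import rect
W=np.load("pics/W9.npy"); z=W[...,2]; v,u=np.mgrid[:384,:512]
for a,b in[(248,257),(287,297)]:
    m=(u>=a)&(u<=b)&(v<158)&(v>128)&(z>.05)&(W[...,1]<.08); P=W[m]
    P=P[np.argsort(P[:,2])]; print(len(P),P[:6].round(4).tolist()); q=P[P[:,2]<.10]; print(np.median(q,0).round(4),q.min(0).round(4),q.max(0).round(4))
m=(z>.028)&(z<.037)&(W[...,0]>.55)&(W[...,0]<.65)&(W[...,1]>-.1)&(W[...,1]<.06)
import m as mm
print(rect(W[mm.biggest(m)]))
E
```

```text
191 [[0.5645, 0.0378, 0.0822], [0.557, 0.046, 0.0831], [0.5588, 0.0428, 0.0834], [0.5665, 0.0364, 0.0836], [0.5624, 0.0367, 0.0837], [0.5608, 0.042, 0.0841]]
[0.5609 0.0402 0.0919] [0.5547 0.036  0.0822] [0.5669 0.046  0.0992]
204 [[0.632, 0.031, 0.0822], [0.634, 0.0308, 0.0823], [0.6408, 0.0349, 0.0831], [0.6363, 0.0324, 0.0833], [0.6359, 0.0295, 0.0835], [0.6426, 0.0338, 0.0841]]
[0.6377 0.0321 0.0916] [0.6315 0.0293 0.0822] [0.6446 0.0366 0.0982]
(array([596.5,   3.2]), np.float32(117.0), np.float32(49.9), np.float32(84.9))
```

>>> send_rows --steps '[[[0,0,0.01],0],[[0,0,0.025],0],[[0,0,0.04],0],[[0,0,0.05],0],[[0,0,0.058],0],[[0,0,0.063],0],[[0,0,0.065],0],[[0,0,0.065],0]]'

```text
clock: 25.65
position: [0.5983, 0.0455, 0.0058]
ee_rot: [0.999, -0.046, 0.0, 0.0]
ft_force: [-0.7, 0.2, 0.7]
grip_width: 0.749
```

>>> send_rows --steps '[[[0,0,0],0],[[0,0,0],0],[[0,0,0],0],[[0,0,0],0],[[0,0,0],0],[[0,0,0],0],[[0,0,0],0],[[0,0,0],0]]' --hand 0.3 --force 60

```text
clock: 26.65
position: [0.5984, 0.0456, 0.0062]
ee_rot: [0.999, -0.045, 0.0, 0.0]
ft_force: [-1.8, -0.6, 6.0]
grip_width: 0.575
```

```bash
python3 g.py .4733 .3262 .1 -76.4;  python3 -c "
from h import *
p,d=grab('side','side10');cv2.imwrite('pics/side10c.png',cv2.resize(p[60:260,170:350,::-1],None,fx=3,fy=3))"
```

```text
t 26.65 pos [0.5984 0.0456 0.0062] yaw -5.21 tilt 0.04 F [-1.8 -0.6  6. ] grip 0.575 q [ 0.34  0.59 -0.63  1.71  0.41  0.97 -0.53]
shift [-0.15   -0.268  -0.0939] spin 1.2425
```

View pics/side10c.png

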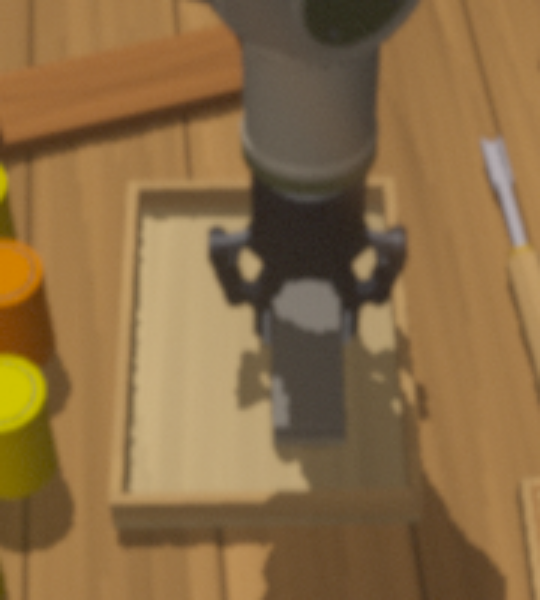

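The stone is gripped, and both fingers can be seen against its long sides. I lift it straight up first.

>>> send_rows --steps '[[[0,0,-0.008],0],[[0,0,-0.025],0],[[0,0,-0.045],0],[[0,0,-0.07],0],[[0,0,-0.09],0],[[0,0,-0.1],0],[[0,0,-0.1],0],[[0,0,-0.1],0]]'

```text
clock: 27.7
position: [0.5976, 0.0454, 0.1047]
ee_rot: [0.999, -0.046, -0.001, 0.0]
ft_force: [0.4, -0.2, -6.5]
grip_width: 0.572
```

```bash
python3 g.py .4733 .3262 .1 103.6;  python3 -c "
from h import *
p,d=grab('side','side11');cv2.imwrite('pics/side11c.png',cv2.resize(p[40:240,170:350,::-1],None,fx=3,fy=3))"
```

```text
t 27.7 pos [0.5976 0.0454 0.1047] yaw -5.22 tilt 0.08 F [ 0.4 -0.2 -6.5] grip 0.572 q [ 0.39  0.47 -0.68  1.65  0.32  1.14 -0.47]
shift [-0.1493 -0.2684  0.0048] spin -1.8993
```

View pics/side11c.png

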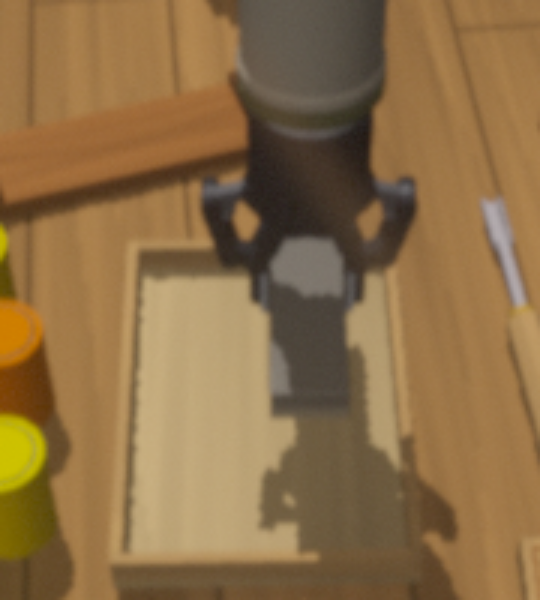

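>>> send_rows --steps '[[[-0.005,-0.01,-0.01],-0.05],[[-0.02,-0.035,-0.01],-0.18],[[-0.035,-0.065,-0.01],-0.33],[[-0.053,-0.095,-0.01],-0.48],[[-0.07,-0.125,-0.01],-0.63],[[-0.087,-0.155,-0.01],-0.8],[[-0.103,-0.185,-0.01],-0.96],[[-0.118,-0.212,-0.01],-1.12]]'

```text
clock: 28.75
position: [0.4988, 0.2693, 0.1162]
ee_rot: [0.868, 0.496, 0.0, -0.0]
ft_force: [1.0, 1.1, -5.6]
grip_width: 0.573
```

```bash
python3 g.py .4733 .3262 .1 103.6
```

```text
t 28.75 pos [0.4988 0.2693 0.1162] yaw 59.44 tilt 0.03 F [ 1.   1.1 -5.6] grip 0.573 q [ 0.21  0.48 -0.98  1.72  0.43  1.18  0.15]
shift [ 0.036  -0.0509  0.0162] spin -0.7707
```

>>> send_rows --steps '[[[0.006,-0.009,0],-0.14],[[0.013,-0.019,0],-0.29],[[0.021,-0.03,0],-0.44],[[0.028,-0.04,0],-0.58],[[0.034,-0.048,0],-0.7],[[0.036,-0.051,0],-0.76],[[0.036,-0.051,0.005],-0.771],[[0.036,-0.051,0.01],-0.771]]'

```text
clock: 29.75
position: [0.4747, 0.3244, 0.1053]
ee_rot: [0.622, 0.783, -0.0, 0.0]
ft_force: [-0.7, 0.1, -6.4]
grip_width: 0.572
```

>>> send_rows --steps '[[[0,0,0.01],0],[[0,0,0.025],0],[[0,0,0.04],0],[[0,0,0.05],0],[[0,0,0.05],0],[[0,0,0.05],0],[[0,0,0.05],0],[[0,0,0.05],0]]'

```text
clock: 30.75
position: [0.475, 0.3246, 0.0559]
ee_rot: [0.622, 0.783, 0.0, 0.0]
ft_force: [0.7, -0.1, -5.5]
grip_width: 0.574
```

```bash
python3 g.py .4727 .3264 .018 103.6;  python3 -c "
from h import *
p,d=grab('side','side12');cv2.imwrite('pics/side12c.png',cv2.resize(p[0:150,110:310,::-1],None,fx=3.5,fy=3.5))
grab('top','top12')"
```

```text
t 30.75 pos [0.475  0.3246 0.0559] yaw 103.13 tilt 0.03 F [ 0.7 -0.1 -5.5] grip 0.574 q [ 0.14  0.64 -1.07  1.74  0.62  1.14  0.69]
shift [ 0.0022 -0.0018  0.0379] spin -0.0083
```

View pics/side12c.png

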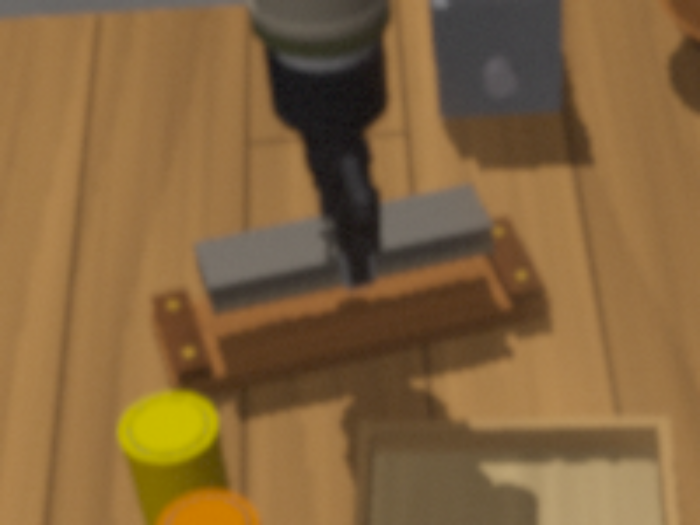

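View pics/top12.png

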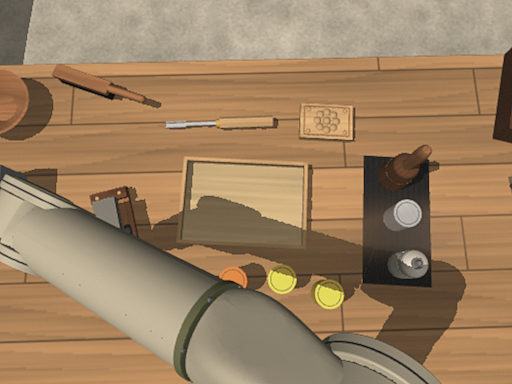

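```bash
python3 - <<'E'
from h import *
import m as mm
W=cloud("side",np.load("pics/side12.npy")); p=cv2.imread("pics/side12.png"); s=cv2.cvtColor(p,cv2.COLOR_BGR2HSV)[...,1]
x,y,z=W[...,0],W[...,1],W[...,2]
m=(s<70)&(x>.34)&(x<.62)&(y>.24)&(y<.42)&(z>.073)&(z<.092)
print(mm.rect(W[m]),np.median(z[m]))
q=W[m]; 
a,b=q[q[:,0]<.44],q[q[:,0]>.51]; print(np.median(a[:,2]),np.median(b[:,2]))
m=(x>.3)&(x<.65)&(y>.22)&(y<.45)&(z>.025)&(z<.035)&(s>70)
n,l,st,c=cv2.connectedComponentsWithStats(m.astype(np.uint8))
for i in range(1,n):
    if st[i,4]>40: print(mm.rect(W[l==i]),st[i,4])
E
```

```text
(array([477.3, 314.7]), np.float32(198.0), np.float32(70.4), np.float32(12.8)) 0.08157810957795159
0.08153186894625875 0.08162230977858542
(array([592. , 352.7]), np.float32(85.4), np.float32(27.3), np.float32(103.3)) 210
(array([357.2, 295.8]), np.float32(87.9), np.float32(25.7), np.float32(103.5)) 261
```

```bash
python3 - <<'E'
from h import *
import m as mm
W=cloud("side",np.load("pics/side12.npy")); p=cv2.imread("pics/side12.png"); s=cv2.cvtColor(p,cv2.COLOR_BGR2HSV)[...,1]
x,y,z=W[...,0],W[...,1],W[...,2]
m=(s<70)&(x>.34)&(x<.62)&(y>.24)&(y<.42)&(z>.077)&(z<.086)&((x<.445)|(x>.505))
q=W[m]
for t in(12.8,13.1,13.6):
    t=np.radians(t); e=np.array([np.cos(t),np.sin(t)]); f=np.array([-e[1],e[0]])
    c=np.array([.4745,.3255])  # holder centre in side frame
    d=q[:,:2]-c; u=d@e; v=d@f
    L,Rr=v[u<-.04],v[u>.04]
    print(u.min().round(4),u.max().round(4),((u.min()+u.max())/2).round(4),"left v",L.min().round(4),L.max().round(4),"right",Rr.min().round(4),Rr.max().round(4))
E
```

```text
-0.0987 0.0994 0.0003 left v -0.031 0.024 right -0.0301 0.0241
-0.0987 0.0993 0.0003 left v -0.0307 0.0244 right -0.0304 0.0236
-0.0987 0.0992 0.0002 left v -0.0302 0.0251 right -0.031 0.0229
```

The stone is level. Against the holder it is centred to 0.3 mm along its length, about 1 mm off across, and 0.6° off in yaw. I correct that, then lower it slowly.

>>> send_rows --steps '[[[0.0015,-0.001,0.005],-0.01],[[0.0015,-0.001,0.012],-0.01],[[0.0015,-0.001,0.02],-0.01],[[0.0015,-0.001,0.027],-0.01],[[0.0015,-0.001,0.032],-0.01],[[0.0015,-0.001,0.0355],-0.01],[[0.0015,-0.001,0.0375],-0.01],[[0.0015,-0.001,0.0375],-0.01]]'

```text
clock: 31.85
position: [0.4735, 0.3258, 0.0181]
ee_rot: [0.618, 0.786, 0.0, 0.0]
ft_force: [0.2, -0.5, -4.8]
grip_width: 0.574
```

>>> send_rows --steps '[[[0,0,0.0003],0],[[0,0,0.0006],0],[[0,0,0.0009],0],[[0,0,0.0012],0],[[0,0,0.0014],0],[[0,0,0.0016],0],[[0,0,0.0016],0],[[0,0,0.0016],0]]'

```text
clock: 32.85
position: [0.4735, 0.3258, 0.0165]
ee_rot: [0.618, 0.786, -0.0, 0.0]
ft_force: [0.6, 0.2, -5.2]
grip_width: 0.576
```

```bash
python3 g.py .4727 .3264 .0165 103.6;  python3 -c "
from h import *
p,d=grab('side','side13');cv2.imwrite('pics/side13c.png',cv2.resize(p[0:150,110:310,::-1],None,fx=3.5,fy=3.5))"
```

```text
t 32.85 pos [0.4735 0.3258 0.0165] yaw 103.7 tilt 0.01 F [ 0.6  0.2 -5.2] grip 0.576 q [ 0.11  0.69 -1.03  1.76  0.67  1.08  0.66]
shift [ 0.0008 -0.0006 -0.    ] spin 0.0018
```

View pics/side13c.png

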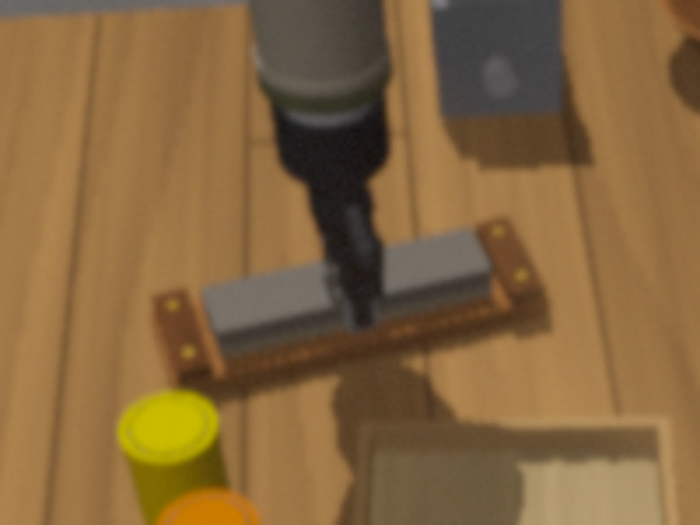

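The stone sits between the end blocks with even gaps. The wrist still carries its full weight, so I ease it down a little more.

>>> send_rows --steps '[[[0.0005,0,0.0002],0],[[0.0005,0,0.0004],0],[[0.0005,0,0.0006],0],[[0.0005,0,0.0008],0],[[0.0005,0,0.001],0],[[0.0005,0,0.001],0],[[0.0005,0,0.001],0],[[0.0005,0,0.001],0]]'

```text
clock: 33.9
position: [0.4734, 0.3263, 0.0162]
ee_rot: [0.618, 0.786, -0.0, 0.0]
ft_force: [-4.0, -4.8, 7.4]
grip_width: 0.573
```

It has made contact: the vertical force went from -5 to +7 N. Release.

>>> send_rows --steps '[[[0,0,-0.0006],0],[[0,0,-0.0006],0],[[0,0,-0.0006],0],[[0,0,-0.0006],0],[[0,0,-0.0006],0],[[0,0,-0.01],0],[[0,0,-0.03],0],[[0,0,-0.06],0]]' --hand 0.8

```text
clock: 34.9
position: [0.4731, 0.3263, 0.077]
ee_rot: [0.618, 0.787, -0.0, -0.0]
ft_force: [1.3, 0.5, -0.2]
grip_width: 0.796
```

```bash
python3 g.py .625 -.3245 .25 -4.9;  python3 -c "
from h import *
p,d=grab('side','side14');cv2.imwrite('pics/side14c.png',cv2.resize(p[0:150,110:310,::-1],None,fx=3.5,fy=3.5))"
```

```text
t 34.9 pos [0.4731 0.3263 0.077 ] yaw 103.72 tilt 0.02 F [ 1.3  0.5 -0.2] grip 0.796 q [ 0.16  0.62 -1.09  1.73  0.59  1.17  0.71]
shift [-0.6683 -0.0069 -0.173 ] spin 1.8958
```

View pics/side14c.png

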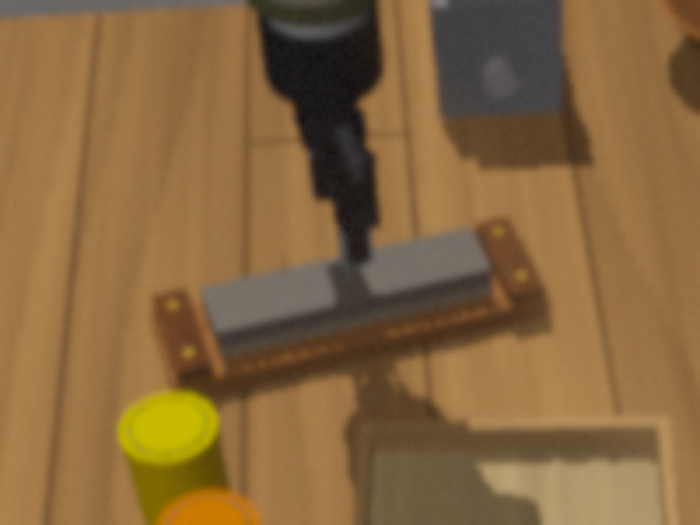

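The stone rests squarely on the holder between the blocks. I go back for the mallet first, since it belongs on the +y side of the tray.

>>> send_rows --steps '[[[-0.02,0,-0.06],0.05],[[-0.06,-0.001,-0.12],0.2],[[-0.11,-0.002,-0.16],0.37],[[-0.165,-0.002,-0.173],0.54],[[-0.22,-0.002,-0.173],0.71],[[-0.275,-0.003,-0.173],0.88],[[-0.33,-0.003,-0.173],1.05],[[-0.385,-0.004,-0.173],1.22]]' --hand 1

```text
clock: 35.95
position: [0.5609, -0.0501, 0.2501]
ee_rot: [0.958, 0.288, 0.001, 0.001]
ft_force: [0.3, 1.6, -0.2]
grip_width: 1.0
```

```bash
python3 g.py .625 -.325 .25 -4.9; python3 -c "
from h import *
grab('top','top15')"
```

```text
t 35.95 pos [ 0.5609 -0.0501  0.2501] yaw 33.53 tilt 0.11 F [ 0.3  1.6 -0.2] grip 1.0 q [ 0.78  0.31 -0.94  1.56  0.25  1.39  0.41]
shift [-0.0984  0.2646  0.0004] spin 0.6706
```

View pics/top15.png

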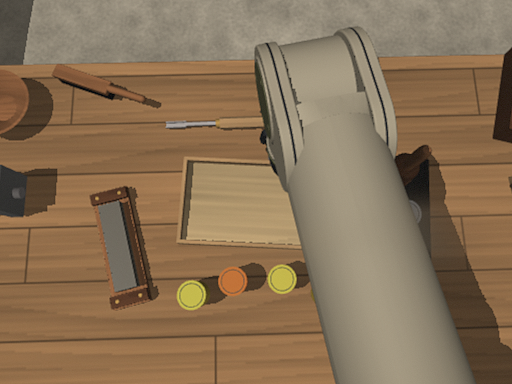

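The top view confirms the stone at about (122,246), centred between the end blocks. The gouge is untouched.

>>> send_rows --steps '[[[-0.016,0.045,0],0.1],[[-0.035,0.095,0],0.25],[[-0.054,0.145,0],0.4],[[-0.072,0.195,0],0.53],[[-0.087,0.235,0],0.62],[[-0.096,0.258,0],0.66],[[-0.0984,0.2646,0],0.67],[[-0.0984,0.2646,0],0.67]]'

```text
clock: 37.0
position: [0.6264, -0.3222, 0.2492]
ee_rot: [0.999, -0.039, 0.0, -0.0]
ft_force: [-0.2, 0.3, -0.0]
grip_width: 1.001
```

```bash
python3 g.py .625 -.325 .15 -4.9; python3 - <<'E'
from h import *
p,d=grab('side','side16'); W=cloud("side",d); x,y,z=W[...,0],W[...,1],W[...,2]
for nm,x0,x1 in(("glue",.36,.46),("tin",.47,.575),("mallet",.58,.68)):
    m=(x>x0)&(x<x1)&(y>-.38)&(y<-.27)&(z>.04)&(z<.085 if nm!="tin" else z<.074)
    print(nm,m.sum(),circ(W[m]))
m=(x>.58)&(x<.68)&(y>-.37)&(y<-.28)&(z>.145)&(z<.19);print("handle",m.sum(),circ(W[m]))
# stone on holder: corners
E
```

```text
t 37.0 pos [ 0.6264 -0.3222  0.2492] yaw -4.48 tilt 0.06 F [-0.2  0.3 -0. ] grip 1.001 q [ 0.82  0.59 -0.67  1.16  0.35  1.51  0.14]
shift [-0.0012  0.003   0.0992] spin 0.0073
glue 388 (array([ 0.41290944, -0.32220989]), np.float64(0.029874481386369313))
tin 242 (array([ 0.52258134, -0.32221821]), np.float64(0.029805930883554415))
mallet 515 (array([ 0.62676922, -0.3249431 ]), np.float64(0.03242991272996243))
handle 247 (array([ 0.62663871, -0.32485195]), np.float64(0.013505105105029865))
```

View pics/side16.png

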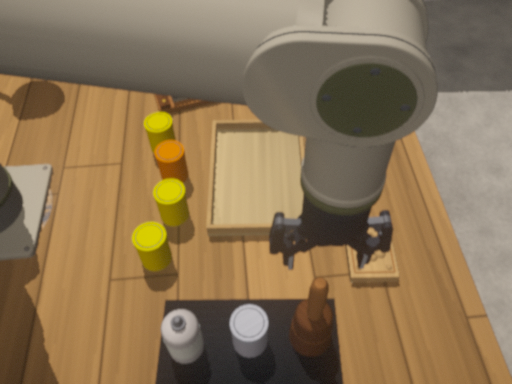

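>>> send_rows --steps '[[[-0.0015,0.003,0.01],0.007],[[-0.0015,0.003,0.03],0.007],[[-0.0015,0.003,0.05],0.007],[[-0.0015,0.003,0.07],0.007],[[-0.0015,0.003,0.09],0.007],[[-0.0015,0.003,0.099],0.007],[[-0.0015,0.003,0.099],0.007],[[-0.0015,0.003,0.099],0.007]]'

```text
clock: 38.05
position: [0.6249, -0.3263, 0.1504]
ee_rot: [0.999, -0.043, 0.001, 0.0]
ft_force: [-0.2, 0.2, -0.2]
grip_width: 1.0
```

>>> send_rows --steps '[[[0,0,0],0],[[0,0,0],0],[[0,0,0],0],[[0,0,0],0],[[0,0,0],0],[[0,0,0],0],[[0,0,0],0],[[0,0,0],0]]' --hand 0.1 --force 50

```text
clock: 39.05
position: [0.6246, -0.3263, 0.1499]
ee_rot: [0.999, -0.044, 0.0, 0.0]
ft_force: [1.0, -0.9, 4.4]
grip_width: 0.311
```

```bash
python3 g.py .532 .1251 .25 -4.93
```

```text
t 39.05 pos [ 0.6246 -0.3263  0.1499] yaw -4.99 tilt 0.04 F [ 1.  -0.9  4.4] grip 0.311 q [ 0.84  0.64 -0.65  1.29  0.38  1.33  0.11]
shift [-0.1314 -0.4416 -0.1003] spin -0.001
```

>>> send_rows --steps '[[[0,0,-0.015],0],[[0,0,-0.045],0],[[0,0,-0.075],0],[[-0.006,-0.02,-0.095],0],[[-0.018,-0.06,-0.1],0],[[-0.032,-0.108,-0.1],0],[[-0.046,-0.155,-0.1],0],[[-0.06,-0.2,-0.1],0]]'

```text
clock: 40.05
position: [0.5807, -0.1189, 0.2494]
ee_rot: [0.999, -0.043, -0.001, 0.0]
ft_force: [0.5, 0.0, -4.2]
grip_width: 0.318
```

>>> send_rows --steps '[[[-0.014,-0.048,0],0],[[-0.028,-0.096,0],0],[[-0.042,-0.142,0],0],[[-0.056,-0.185,0],0],[[-0.066,-0.22,0],0],[[-0.071,-0.236,0],0],[[-0.0714,-0.24,0.01],0],[[-0.0714,-0.24,0.03],0]]'

```text
clock: 41.05
position: [0.5321, 0.1226, 0.2189]
ee_rot: [0.999, -0.044, 0.0, 0.0]
ft_force: [-0.1, -1.1, -3.4]
grip_width: 0.315
```

>>> send_rows --steps '[[[0,0,0.005],0],[[0,0,0.015],0],[[0,0,0.025],0],[[0,0,0.035],0],[[0,0,0.04],0],[[0,0,0.04],0],[[0,0,0.04],0],[[0,0,0.04],0]]'

```text
clock: 42.05
position: [0.5319, 0.1237, 0.1798]
ee_rot: [0.999, -0.043, 0.0, -0.0]
ft_force: [-0.7, 0.5, -3.5]
grip_width: 0.314
```

```bash
python3 g.py .532 .1238 .1553 -4.93; python3 - <<'E'
from h import *
p,d=grab('side','side17'); W=cloud("side",d); x,y,z=W[...,0],W[...,1],W[...,2]
m=(x>.48)&(x<.58)&(y>.06)&(y<.18)&(z>.08)&(z<.11);print("mallet",m.sum(),circ(W[m]),"want .5344 .1235-.1252")
E
```

```text
t 42.05 pos [0.5319 0.1237 0.1798] yaw -4.98 tilt 0.04 F [-0.7  0.5 -3.5] grip 0.314 q [ 0.45  0.32 -0.9   1.7   0.26  1.25 -0.59]
shift [ 0.0001 -0.0001  0.0245] spin -0.0009
mallet 339 (array([0.53422908, 0.12448978]), np.float64(0.03197811649283815)) want .5344 .1235-.1252
```

View pics/side17.png

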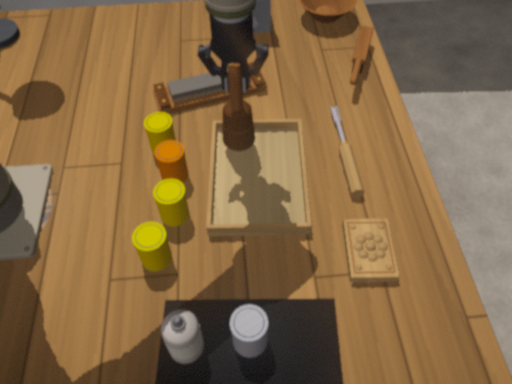

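>>> send_rows --steps '[[[0,0,0.006],0],[[0,0,0.012],0],[[0,0,0.018],0],[[0,0,0.022],0],[[0,0,0.024],0],[[0,0,0.0245],0],[[0,0,0.0245],0],[[0,0,0.0245],0]]'

```text
clock: 43.1
position: [0.5318, 0.1236, 0.1552]
ee_rot: [0.999, -0.043, 0.0, 0.0]
ft_force: [0.8, 0.5, -3.4]
grip_width: 0.313
```

>>> send_rows --steps '[[[0,0,0],0],[[0,0,0],0],[[0,0,0],0],[[0,0,0],0],[[0,0,0],0],[[0,0,-0.02],0],[[0,0,-0.06],0],[[0,0,-0.1],0]]' --hand 1

```text
clock: 44.1
position: [0.5316, 0.1238, 0.2576]
ee_rot: [0.999, -0.043, 0.0, -0.0]
ft_force: [1.1, -0.1, 0.5]
grip_width: 1.0
```

```bash
python3 g.py .5205 -.3222 .2 -4.93
```

```text
t 44.1 pos [0.5316 0.1238 0.2576] yaw -4.96 tilt 0.05 F [ 1.1 -0.1  0.5] grip 1.0 q [ 0.47  0.25 -0.92  1.6   0.2   1.39 -0.55]
shift [0.0274 0.4453 0.0575] spin -0.0005
```

>>> send_rows --steps '[[[0.002,0.03,0],0],[[0.005,0.085,0],0],[[0.009,0.145,0],0],[[0.013,0.205,0.01],0],[[0.016,0.265,0.03],0],[[0.02,0.325,0.06],0],[[0.024,0.385,0.09],0],[[0.027,0.435,0.11],0]]'

```text
clock: 45.1
position: [0.5211, -0.3125, 0.1464]
ee_rot: [0.999, -0.043, 0.001, 0.0]
ft_force: [1.3, 0.3, 0.6]
grip_width: 0.997
```

>>> send_rows --steps '[[[0,0.011,0],0],[[0,0.011,0],0],[[0,0.011,0],0],[[0,0.011,0.02],0],[[0,0.011,0.03],0],[[0,0.011,0.03],0],[[0,0.011,0.03],0],[[0,0.011,0.03],0]]'

```text
clock: 46.1
position: [0.5202, -0.3217, 0.1161]
ee_rot: [0.999, -0.043, 0.0, 0.0]
ft_force: [0.1, 0.0, -0.8]
grip_width: 0.999
```

```bash
python3 g.py .5205 -.3222 .0405 -4.93;  python3 - <<'E'
from h import *
p,d=grab('side','side18'); W=cloud("side",d); x,y,z=W[...,0],W[...,1],W[...,2]
m=(x>.48)&(x<.58)&(y>.06)&(y<.18)&(z>.05)&(z<.095);print("mallet",m.sum(),circ(W[m]))
W=cloud("side",np.load("pics/side0.npy")); x,y,z=W[...,0],W[...,1],W[...,2]
m=(x>.48)&(x<.58)&(y>.06)&(y<.18)&(z>.05)&(z<.095)&(y>.075);print("mallet0",m.sum(),circ(W[m]))
E
```

```text
t 46.1 pos [ 0.5202 -0.3217  0.1161] yaw -4.98 tilt 0.05 F [ 0.1  0.  -0.8] grip 0.999 q [ 0.97  0.46 -0.63  1.61  0.29  1.16  0.19]
shift [0.0003 0.0004 0.0756] spin -0.0009
mallet 0 (array([0., 0.]), np.float64(0.0))
mallet0 421 (array([0.53448575, 0.12522408]), np.float64(0.031955539925055995))
```

View pics/side18.png

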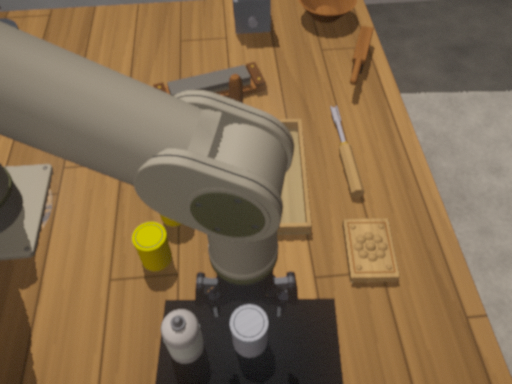

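The gripper is above the tin at (249,330). I descend and grip it.

>>> send_rows --steps '[[[0,0,0.008],0],[[0,0,0.025],0],[[0,0,0.042],0],[[0,0,0.058],0],[[0,0,0.07],0],[[0,0,0.0755],0],[[0,0,0.0755],0],[[0,0,0.0755],0]]'

```text
clock: 47.15
position: [0.5203, -0.3218, 0.0407]
ee_rot: [0.999, -0.044, 0.0, 0.0]
ft_force: [-0.4, 0.6, -0.3]
grip_width: 1.003
```

>>> send_rows --steps '[[[0,0,0],0],[[0,0,0],0],[[0,0,0],0],[[0,0,0],0],[[0,0,0],0],[[0,0,0],0],[[0,0,0],0],[[0,0,0],0]]' --hand 0.3 --force 40

```text
clock: 48.15
position: [0.5203, -0.3218, 0.0408]
ee_rot: [0.999, -0.044, 0.0, 0.0]
ft_force: [-0.2, -0.3, 6.3]
grip_width: 0.695
```

```bash
python3 g.py .5197 .0408 .12 -4.93
```

```text
t 48.15 pos [ 0.5203 -0.3218  0.0408] yaw -4.99 tilt 0.06 F [-0.2 -0.3  6.3] grip 0.695 q [ 0.95  0.55 -0.6   1.67  0.35  1.03  0.15]
shift [-0.0321 -0.3611 -0.0795] spin -0.001
```

>>> send_rows --steps '[[[0,0,-0.02],0],[[0,0,-0.055],0],[[-0.002,-0.02,-0.08],0],[[-0.006,-0.065,-0.085],0],[[-0.011,-0.12,-0.085],0],[[-0.016,-0.175,-0.085],0],[[-0.021,-0.23,-0.085],0],[[-0.025,-0.275,-0.085],0]]'

```text
clock: 49.15
position: [0.5185, -0.0431, 0.1261]
ee_rot: [0.999, -0.043, 0.0, 0.0]
ft_force: [0.6, -1.0, -3.4]
grip_width: 0.693
```

>>> send_rows --steps '[[[-0.004,-0.04,0],0],[[-0.007,-0.075,0],0],[[-0.007,-0.087,0],0],[[-0.007,-0.087,0.02],0],[[-0.007,-0.087,0.045],0],[[-0.007,-0.087,0.06],0],[[-0.007,-0.087,0.06],0],[[-0.007,-0.087,0.06],0]]'

```text
clock: 50.15
position: [0.5199, 0.0415, 0.0656]
ee_rot: [0.999, -0.044, 0.0, -0.0]
ft_force: [0.3, -0.6, -1.8]
grip_width: 0.691
```

```bash
python3 g.py .5197 .0414 .0463 -4.93;  python3 - <<'E'
from h import *
p,d=grab('side','side19'); W=cloud("side",d); x,y,z=W[...,0],W[...,1],W[...,2]
m=(x>.47)&(x<.57)&(y>0)&(y<.039)&(z>.045)&(z<.098);print("tin",m.sum(),circ(W[m]))
W=cloud("side",np.load("pics/side0.npy")); x,y,z=W[...,0],W[...,1],W[...,2]
m=(x>.47)&(x<.57)&(y>0)&(y<.039)&(z>.04)&(z<.075);print("tin0",m.sum(),circ(W[m]))
E
```

```text
t 50.15 pos [0.5199 0.0415 0.0656] yaw -5.01 tilt 0.04 F [ 0.3 -0.6 -1.8] grip 0.691 q [ 0.53  0.38 -0.8   1.88  0.32  1.01 -0.5 ]
shift [-0.0002  0.0001  0.0193] spin -0.0014
tin 551 (array([0.52258213, 0.04954891]), np.float64(0.03756158629762491))
tin0 147 (array([0.52207225, 0.04051024]), np.float64(0.029534806498204162))
```

View pics/side19.png

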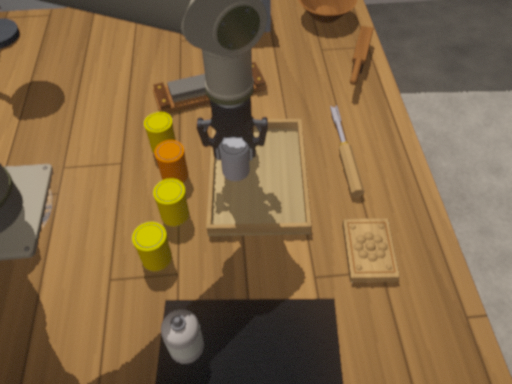

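>>> send_rows --steps '[[[0,0,0.005],0],[[0,0,0.01],0],[[0,0,0.014],0],[[0,0,0.017],0],[[0,0,0.019],0],[[0,0,0.0195],0],[[0,0,0.0195],0],[[0,0,0.0195],0]]'

```text
clock: 51.2
position: [0.5195, 0.0418, 0.0458]
ee_rot: [0.999, -0.043, 0.0, 0.0]
ft_force: [-2.8, 0.3, 1.6]
grip_width: 0.694
```

>>> send_rows --steps '[[[0,0,0],0],[[0,0,0],0],[[0,0,0],0],[[0,0,0],0],[[0,0,0],0],[[0,0,-0.02],0],[[0,0,-0.06],0],[[0,0,-0.11],0]]' --hand 1

```text
clock: 52.2
position: [0.519, 0.042, 0.1576]
ee_rot: [0.999, -0.043, -0.0, -0.0]
ft_force: [0.6, 0.2, 0.3]
grip_width: 1.004
```

```bash
python3 g.py .411 -.3224 .155 -4.93
```

```text
t 52.2 pos [0.519  0.042  0.1576] yaw -4.95 tilt 0.04 F [0.6 0.2 0.3] grip 1.004 q [ 0.59  0.26 -0.85  1.79  0.21  1.18 -0.42]
shift [-0.0762  0.3724  0.0026] spin -0.0004
```

>>> send_rows --steps '[[[-0.006,0.03,-0.01],0],[[-0.017,0.085,-0.01],0],[[-0.029,0.145,-0.01],0],[[-0.041,0.205,-0.01],0],[[-0.053,0.265,-0.01],0],[[-0.065,0.32,-0.01],0],[[-0.074,0.36,0],0],[[-0.076,0.372,0],0]]'

```text
clock: 53.2
position: [0.41, -0.3245, 0.1562]
ee_rot: [0.999, -0.045, -0.0, 0.0]
ft_force: [0.8, 0.8, -0.4]
grip_width: 0.999
```

>>> send_rows --steps '[[[0,0,0],0],[[0,0,0],0],[[0,0,0],0],[[0,0,0.015],0],[[0,0,0.02],0],[[0,0,0.02],0],[[0,0,0.02],0],[[0,0,0.02],0]]'

```text
clock: 54.2
position: [0.4116, -0.3223, 0.1359]
ee_rot: [0.999, -0.044, 0.0, 0.0]
ft_force: [0.2, -0.7, 0.1]
grip_width: 0.998
```

```bash
python3 g.py .411 -.3224 .055 -4.93; python3 -c "
from h import *
p,d=grab('side','side20')"
```

```text
t 54.2 pos [ 0.4116 -0.3223  0.1359] yaw -4.99 tilt 0.03 F [ 0.2 -0.7  0.1] grip 0.998 q [ 1.11  0.24 -0.6   1.82  0.15  1.12  0.37]
shift [-0.0007  0.0001  0.0809] spin -0.001
```

View pics/side20.png

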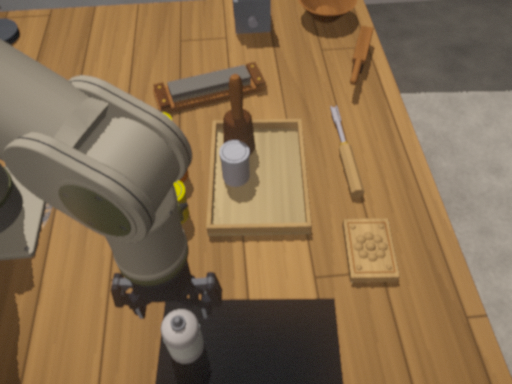

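The side view shows the mallet (238,115) and tin (236,163) upright in their places in the tray, and the stone on the holder. Only the glue bottle remains, at (183,335).

>>> send_rows --steps '[[[-0.0006,0,0.008],0],[[-0.0006,0,0.025],0],[[-0.0006,0,0.042],0],[[-0.0006,0,0.06],0],[[-0.0006,0,0.074],0],[[-0.0006,0,0.081],0],[[-0.0006,0,0.081],0],[[-0.0006,0,0.081],0]]'

```text
clock: 55.25
position: [0.4112, -0.3224, 0.0552]
ee_rot: [0.999, -0.043, 0.0, 0.0]
ft_force: [-0.4, 0.3, 0.0]
grip_width: 1.004
```

>>> send_rows --steps '[[[0,0,0],0],[[0,0,0],0],[[0,0,0],0],[[0,0,0],0],[[0,0,0],0],[[0,0,0],0],[[0,0,0],0],[[0,0,0],0]]' --hand 0.3

```text
clock: 56.25
position: [0.4112, -0.3225, 0.0554]
ee_rot: [0.999, -0.044, 0.0, 0.0]
ft_force: [-1.4, 1.5, 4.7]
grip_width: 0.691
```

```bash
python3 g.py .5168 -.0413 .15 -4.93
```

```text
t 56.25 pos [ 0.4112 -0.3225  0.0554] yaw -4.99 tilt 0.07 F [-1.4  1.5  4.7] grip 0.691 q [ 1.08  0.34 -0.57  1.89  0.22  0.97  0.32]
shift [ 0.0808 -0.2892 -0.0948] spin -0.001
```

>>> send_rows --steps '[[[0,0,-0.02],0],[[0,0,-0.055],0],[[0,0,-0.085],0],[[0.006,-0.02,-0.095],0],[[0.018,-0.065,-0.095],0],[[0.032,-0.115,-0.095],0],[[0.046,-0.165,-0.095],0],[[0.058,-0.21,-0.095],0]]'

```text
clock: 57.25
position: [0.4868, -0.1146, 0.149]
ee_rot: [0.999, -0.043, -0.0, -0.0]
ft_force: [0.7, -0.7, -2.1]
grip_width: 0.691
```

>>> send_rows --steps '[[[0.012,-0.042,0],0],[[0.021,-0.07,0],0],[[0.0228,-0.079,0.005],0],[[0.0228,-0.079,0.03],0],[[0.0228,-0.079,0.055],0],[[0.0228,-0.079,0.07],0],[[0.0228,-0.079,0.07],0],[[0.0228,-0.079,0.07],0]]'

```text
clock: 58.25
position: [0.5169, -0.0412, 0.0803]
ee_rot: [0.999, -0.044, 0.0, 0.0]
ft_force: [0.8, -0.2, -1.4]
grip_width: 0.689
```

```bash
python3 g.py .5168 -.0415 .0607 -4.93; python3 - <<'E'
from h import *
p,d=grab('side','side21'); W=cloud("side",d); x,y,z=W[...,0],W[...,1],W[...,2]
for nm,D,o in(("now",W,.02),("0",cloud("side",np.load("pics/side0.npy")),0)):
    x,y,z=D[...,0],D[...,1],D[...,2]
    m=(x>.46)&(x<.57)&(y>-.085)&(y<-.048)&(z>.03+o)&(z<.065+o);print(nm,m.sum(),circ(D[m]))
E
```

```text
t 58.25 pos [ 0.5169 -0.0412  0.0803] yaw -4.99 tilt 0.06 F [ 0.8 -0.2 -1.4] grip 0.689 q [ 0.67  0.34 -0.77  1.88  0.28  1.03 -0.31]
shift [-0.0001  0.0003  0.0196] spin -0.0011
now 303 (array([ 0.5188483 , -0.04194243]), np.float64(0.029471132535028654))
0 309 (array([ 0.50847544, -0.04371229]), np.float64(0.031879764480152055))
```

View pics/side21.png

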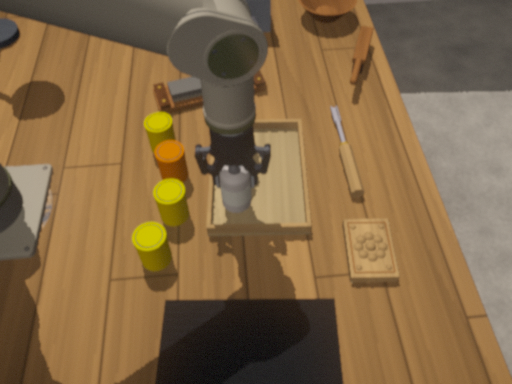

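>>> send_rows --steps '[[[0,0,0.005],0],[[0,0,0.01],0],[[0,0,0.014],0],[[0,0,0.017],0],[[0,0,0.019],0],[[0,0,0.0197],0],[[0,0,0.0197],0],[[0,0,0.0197],0]]'

```text
clock: 59.3
position: [0.5164, -0.0412, 0.0604]
ee_rot: [0.999, -0.043, -0.0, 0.0]
ft_force: [-3.5, 0.3, 4.8]
grip_width: 0.688
```

>>> send_rows --steps '[[[0,0,0],0],[[0,0,0],0],[[0,0,0],0],[[0,0,0],0],[[0,0,0],0],[[0,0,-0.02],0],[[0,0,-0.06],0],[[0,0,-0.12],0]]' --hand 1

```text
clock: 60.3
position: [0.5156, -0.041, 0.1815]
ee_rot: [0.999, -0.043, -0.001, -0.0]
ft_force: [1.4, -0.4, 0.0]
grip_width: 1.0
```

>>> send_rows --steps '[[[0,0.02,-0.01],0],[[0,0.06,-0.02],0],[[-0.01,0.115,-0.02],0],[[-0.02,0.17,-0.02],0],[[-0.03,0.225,-0.02],0],[[-0.04,0.28,-0.02],0],[[-0.05,0.33,-0.02],0],[[-0.06,0.36,-0.02],0]]'

```text
clock: 61.3
position: [0.4243, -0.3972, 0.2013]
ee_rot: [0.999, -0.045, 0.0, 0.0]
ft_force: [0.2, 1.0, 0.3]
grip_width: 0.998
```

>>> send_rows --steps '[[[-0.03,0.03,0],0.05],[[-0.06,0.06,0],0.1],[[-0.09,0.1,0],0.2],[[-0.12,0.14,0],0.3],[[-0.14,0.16,0],0.35],[[-0.14,0.16,0],0.35],[[-0.14,0.16,0],0.35],[[-0.14,0.16,0],0.35]]'

```text
clock: 62.3
position: [0.2736, -0.5409, 0.2003]
ee_rot: [0.977, -0.215, 0.0, -0.0]
ft_force: [0.1, -1.3, 0.3]
grip_width: 0.999
```

```bash
python3 -c "
from h import *
grab('side','side22'); grab('top','top22')"; sed 's/side0\|top0/&/; s/{n}0/{n}22/g' m.py > m22.py; python3 g.py; python3 m22.py; python3 - <<'E'
from h import *
import m as mm
for n in("top","side"):
    W=cloud(n,np.load(f"pics/{n}22.npy")); s=cv2.cvtColor(cv2.imread(f"pics/{n}22.png"),cv2.COLOR_BGR2HSV)[...,1]
    m=(W[...,2]>.036)&(W[...,2]<.05)&(W[...,0]>.34)&(W[...,0]<.6)&(W[...,1]>.24)&(W[...,1]<.4)&(s<80)
    print(n,"stone on holder",mm.rect(W[mm.biggest(m)]),np.median(W[...,2][m]))
E
```

```text
t 62.4 pos [ 0.2731 -0.5412  0.2002] yaw -24.92 tilt 0.02 F [ 0.7 -0.9  0.6] grip 1.004 q [ 1.36  0.34 -0.42  1.54  0.14  1.29  0.49]
top
top stone on holder (array([472. , 325.6]), np.float32(199.8), np.float32(51.3), np.float32(13.4)) 0.04242281485990956
side stone on holder (array([473.9, 324.6]), np.float32(199.2), np.float32(56.8), np.float32(13.4)) 0.042167225106252315Traceback (most recent call last):
  File "m22.py", line 14, in <module>
    m=biggest(box(.55,.66,-.08,.16,.026,.040)&(hsv[...,1]<60)); print("stone",rect(W[m]),np.median(z[m]).round(4))
  File "m22.py", line 7, in biggest
    n,l,s,_=cv2.connectedComponentsWithStats(m.astype(np.uint8)); return l==1+np.argmax(s[1:,4])
                                                                              ~~~~~~~~~^^^^^^^^^
    return _wrapfunc(a, 'argmax', axis=axis, out=out, **kwds)
    return bound(*args, **kwds)
ValueError: attempt to get argmax of an empty sequence
```

View pics/side22.png

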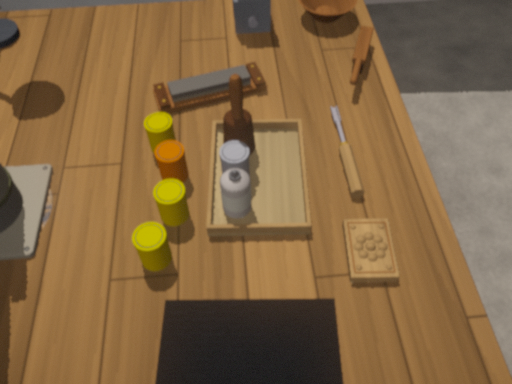

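View pics/top22.png

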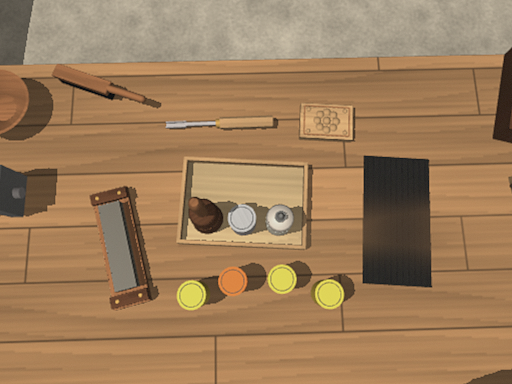

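```bash
sed -i '/"stone"/d' m22.py; for f in m m22; do echo == $f; python3 $f.py | grep -E "^(top|side|tin|glue 0.085|glue 0.115|mallet 0.205|mallet 0.04)"; done
```

```text
== m
top
tin (array([519.3,  40.9]), np.float32(61.0), np.float32(58.8), np.float32(179.5)) (array([0.51901319, 0.04128931]), np.float64(0.02175004441239798)) [0.5188 0.0413 0.0882]
glue 0.115 90 (array([515.5, -41. ]), np.float32(23.0), np.float32(21.2), np.float32(159.1)) (array([ 0.51547478, -0.04106208]), np.float64(0.008187685370948012))
glue 0.085 107 (array([514.6, -41. ]), np.float32(58.2), np.float32(58.0), np.float32(87.3)) (array([ 0.51535469, -0.04046298]), np.float64(0.028478117374096536))
mallet 0.205 128 [0.5308 0.1251 0.2108] (array([0.53137817, 0.12548157]), np.float64(0.008482588488443568)) (array([531.5, 125.7]), np.float32(23.1), np.float32(22.5), np.float32(44.8))
mallet 0.04 163 [0.5134 0.1101 0.0731] (array([0.5314211 , 0.12567688]), np.float64(0.03194922209588993)) (array([519.2, 116.5]), np.float32(66.4), np.float32(36.9), np.float32(126.2))
side
tin (array([522.1,  40. ]), np.float32(61.8), np.float32(60.8), np.float32(119.3)) (array([0.52209227, 0.0383021 ]), np.float64(0.022867448290425425)) [0.522  0.0367 0.0874]
glue 0.115 83 (array([518.2, -41.9]), np.f
[... 1706 characters left out ...]
74]
glue 0.115 92 (array([518.4, -42.4]), np.float32(23.4), np.float32(22.8), np.float32(127.1)) (array([ 0.51845475, -0.04195377]), np.float64(0.008179360339428352))
glue 0.085 203 (array([516. , -45.9]), np.float32(60.5), np.float32(51.3), np.float32(151.6)) (array([ 0.5184222 , -0.04220566]), np.float64(0.028169268083715684))
mallet 0.205 93 [0.5339 0.1206 0.2101] (array([0.53377461, 0.12167095]), np.float64(0.007955707834495174)) (array([533.8, 121.6]), np.float32(21.9), np.float32(19.1), np.float32(0.9))
mallet 0.04 422 [0.5344 0.1013 0.075 ] (array([0.53440042, 0.12458478]), np.float64(0.031802737321296924)) (array([533.4, 107.4]), np.float32(66.6), np.float32(36.2), np.float32(177.7))
```

All three are back within about 1 mm of where they stood, upright, and the stone is square on the holder. I hand the job in.

```bash
python3 -c "
from workcell import manip
print(manip.hand_in())"
```

```text
the job is handed in; nothing more can be done
None
```

The job is done and handed in, with the clock at 62 s of the 138 s allowed. I moved the glue bottle, tin and mallet onto the mat and laid the stone on the holder. Then I put the mallet, tin and bottle back in the tray. The hand-in reports no verdict, so the figures below come from my last camera checks, taken with the gripper clear of everything.

- **Stone:** it is centred between the end blocks to about 0.5 mm along its length and about 1 mm across. Its yaw is within 0.3° of the holder's, and its top sits at the expected height.
- **Mallet, bottle and tin:** all three stand upright. The bottle and mallet are within about 1 mm of their original spots, and the tin is about 1.2 mm off.
- **Gouge, panel and look-alike tins:** the pictures show them where they were at the start.
- **Forces:** the stone touched down with about 7 N on the wrist, and no reading I saw was more than about 10 N.

**Checks that disagreed or failed:**
- The two cameras differ by about 2–3 mm in x. I judged placement by comparing before and after within each camera.
- Two of my position fits, of the tin and bottle during the return, picked up fingers or tray wall. I disregarded them and remeasured at the end.
- The first run of the last check script stopped with an error because it looked for the stone in the tray. I removed that line and reran it.

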